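# Snap the guide blocks into the bow press

## Task

Set up the bow press: lift the lid off the crate by its knob and lay it flat on the cork mat, then slide every guide block there is (the one in the crate and those standing on the bench) into a lane of its own, fully home until the spring catch clicks behind it. Finish by putting the lid back squarely on the crate, and leave the other things on the bench undisturbed.

Things in the scene. Friction and masses are not known exactly. Their poses are not given: they have to be found in the camera images.
- block_a_mid (a point): loose wooden guide block that starts inside the crate: foot 84 x 46 x 16 mm (x, y, z), along its middle an upright fence 60 x 22 x 60 mm (long side along x), 76 mm tall in all; symmetric, either end may go first; 0.11 to 0.22 kg. This point is its centre, 38 mm above its underside; grip the fence across its 22 mm (y), above the foot
- block_b_mid (a point): loose wooden guide block on the open bench (may be absent): foot 84 x 46 x 16 mm (x, y, z), along its middle an upright fence 60 x 22 x 60 mm (long side along x), 76 mm tall in all; symmetric, either end may go first; 0.11 to 0.22 kg. This point is its centre, 38 mm above its underside; grip the fence across its 22 mm (y), above the foot
- block_c_mid (a point): loose wooden guide block on the open bench (may be absent): foot 84 x 46 x 16 mm (x, y, z), along its middle an upright fence 60 x 22 x 60 mm (long side along x), 76 mm tall in all; symmetric, either end may go first; 0.11 to 0.22 kg. This point is its centre, 38 mm above its underside; grip the fence across its 22 mm (y), above the foot
- press: fixed bow press with three equal lanes 86 mm apart, mouths toward the robot. Lane floor 8 mm above the bench, from 178 mm before home; lane 50 mm wide; a flared wall on its -y side from 135 mm before home; a form beam 44.5 mm past home closes it (up to 74 mm above the bench). Origin on the bench under home of the middle lane; x along the lanes, from mouth to beam
- lane0 (a point): right-hand lane of the press: where the centre of a block lies when fully home, 46 mm above the bench; axes of the press. From 44 mm before to 44 mm past this point metal lips (underside 19 mm, top 23 mm above the floor, gap 38 mm) cover the foot's sides: set a block down in the open entry, centre 130 mm before home, and slide it along +x, foot on or 1 mm above the floor
- lane1 (a point): middle lane, same as lane0: centre of a block that is fully home
- lane2 (a point): left-hand lane, same as lane0: centre of a block that is fully home
- catch0 (a joint): flat steel spring catch on the +y side of lane0, hinged 98 mm before home, its free tip 46 mm before home; 0 = at rest, tip about 9 mm in the foot's path; a block swings it to about 0.2 rad (push 3 to 12 N with friction) and it springs back to 0 behind the tail when the block is within 4 mm of home. A clicked-in block can play from 4 mm short of home to 2.5 mm past
- catch1 (a joint): flat steel spring catch on the +y side of lane1, hinged 98 mm before home, its free tip 46 mm before home; 0 = at rest, tip about 9 mm in the foot's path; a block swings it to about 0.2 rad (push 3 to 12 N with friction) and it springs back to 0 behind the tail when the block is within 4 mm of home. A clicked-in block can play from 4 mm short of home to 2.5 mm past
- catch2 (a joint): flat steel spring catch on the +y side of lane2, hinged 98 mm before home, its free tip 46 mm before home; 0 = at rest, tip about 9 mm in the foot's path; a block swings it to about 0.2 rad (push 3 to 12 N with friction) and it springs back to 0 behind the tail when the block is within 4 mm of home. A clicked-in block can play from 4 mm short of home to 2.5 mm past
- crate_top (a point): centre of the rim of the fixed open plywood crate, 150 x 160 mm outside (x, y), 90 mm tall, walls and floor 6 mm thick; block_a stands within 10 mm of its middle; axes are the crate's
- lid_knob (a point): middle of the knob of the crate's loose flat wooden lid: plate 170 x 180 x 8 mm (x, y, z), 0.2 kg; round knob 28 mm across and 28 mm tall on a short neck, this point 32 mm above the lid's underside; axes are the lid's. It only rests on the rim, nothing locates it
- mat: empty fixed cork mat 180 x 190 x 3 mm flat on the bench, the place for the lid while the crate is open; origin under its centre
- plane: hand plane (bystander), 170 x 50 mm, 85 mm tall; origin under its centre
- glue: glue bottle (bystander), 60 mm across, 170 mm tall; origin under its centre
- mug: mug (bystander), 80 mm across, 90 mm tall; origin under its centre
- brush: brush lying on the bench (bystander), about 200 mm long
- tape: tape reel (bystander), 64 mm across, 26 mm tall; origin under its centre
Mind the look-alikes: they are no part of the job. What is shaped like the part that bears block_c_mid but black or turquoise is not meant.

How it is judged (in metres and radians):
On the way:
1. the lid lies flat on the cork mat, let go (horizontal distance between lid_knob and mat below 0.05 m and height (world z) of lid_knob below 0.042 m and angle between lid_knob's own z axis and vertical below 0.06 rad and contact force between the fingers and lid below 0.3 N), for 0.2 s.
At the end, for the whole second after the job is handed in: Every guide block present is in a lane within 6 mm of home (each axis, and 0.12 rad) with that lane's catch sprung back (below 0.05 rad); the lid rests flat on the crate, centred within 15 mm and lined up within 0.15 rad, at rest (((x of block_a_mid in the frame of lane0 between -0.006 and 0.006 m and y of block_a_mid in the frame of lane0 between -0.006 and 0.006 m and z of block_a_mid in the frame of lane0 between -0.006 and 0.006 m and angle between the x axis of block_a_mid and the x axis of lane0, either way round below 0.12 rad and value of joint catch0 below 0.05 rad) or (x of block_a_mid in the frame of lane1 between -0.006 and 0.006 m and y of block_a_mid in the frame of lane1 between -0.006 and 0.006 m and z of block_a_mid in the frame of lane1 between -0.006 and 0.006 m and angle between the x axis of block_a_mid and the x axis of lane1, either way round below 0.12 rad and value of joint catch1 below 0.05 rad) or (x of block_a_mid in the frame of lane2 between -0.006 and 0.006 m and y of block_a_mid in the frame of lane2 between -0.006 and 0.006 m and z of block_a_mid in the frame of lane2 between -0.006 and 0.006 m and angle between the x axis of block_a_mid and the x axis of lane2, either way round below 0.12 rad and value of joint catch2 below 0.05 rad)) and ((x of block_b_mid in the frame of lane0 between -0.006 and 0.006 m and y of block_b_mid in the frame of lane0 between -0.006 and 0.006 m and z of block_b_mid in the frame of lane0 between -0.006 and 0.006 m and angle between the x axis of block_b_mid and the x axis of lane0, either way round below 0.12 rad and value of joint catch0 below 0.05 rad) or (x of block_b_mid in the frame of lane1 between -0.006 and 0.006 m and y of block_b_mid in the frame of lane1 between -0.006 and 0.006 m and z of block_b_mid in the frame of lane1 between -0.006 and 0.006 m and angle between the x axis of block_b_mid and the x axis of lane1, either way round below 0.12 rad and value of joint catch1 below 0.05 rad) or (x of block_b_mid in the frame of lane2 between -0.006 and 0.006 m and y of block_b_mid in the frame of lane2 between -0.006 and 0.006 m and z of block_b_mid in the frame of lane2 between -0.006 and 0.006 m and angle between the x axis of block_b_mid and the x axis of lane2, either way round below 0.12 rad and value of joint catch2 below 0.05 rad)) and ((x of block_c_mid in the frame of lane0 between -0.006 and 0.006 m and y of block_c_mid in the frame of lane0 between -0.006 and 0.006 m and z of block_c_mid in the frame of lane0 between -0.006 and 0.006 m and angle between the x axis of block_c_mid and the x axis of lane0, either way round below 0.12 rad and value of joint catch0 below 0.05 rad) or (x of block_c_mid in the frame of lane1 between -0.006 and 0.006 m and y of block_c_mid in the frame of lane1 between -0.006 and 0.006 m and z of block_c_mid in the frame of lane1 between -0.006 and 0.006 m and angle between the x axis of block_c_mid and the x axis of lane1, either way round below 0.12 rad and value of joint catch1 below 0.05 rad) or (x of block_c_mid in the frame of lane2 between -0.006 and 0.006 m and y of block_c_mid in the frame of lane2 between -0.006 and 0.006 m and z of block_c_mid in the frame of lane2 between -0.006 and 0.006 m and angle between the x axis of block_c_mid and the x axis of lane2, either way round below 0.12 rad and value of joint catch2 below 0.05 rad)) and horizontal distance between lid_knob and crate_top below 0.015 m and z of lid_knob in the frame of crate_top between 0.027 and 0.038 m and angle between lid_knob's own z axis and vertical below 0.06 rad and angle between the x axis of lid_knob and the x axis of crate_top, either way round below 0.15 rad and linear speed of lid below 0.02 m/s); the robot touches nothing.
It fails at once if a bystander is pushed more than 50 mm (distance of any of plane, glue, mug, brush, tape from where it was at the start of the episode above 0.05 m).
It fails at once if the plane, glue bottle or mug is knocked over (angle between any of plane, glue, mug's own z axis and vertical above 0.6 rad).
Of block_b, block_c only 1 to 2 are there at a start; the rules pass over those that are not, and their reading is None.
At some moment in a run one of lid, block_b, block_c may be knocked a few centimetres aside while the robot is not near it.
It also fails if it takes over 208 s, if anything falls off the work surface, if the arm or the gripper's body presses on something with over 40 N, if the wrist force passes 120 N, or if a joint passes its speed limit or range.

## Robot

A 6-joint arm with a two-finger parallel gripper is mounted at the origin on the work surface. World frame = base frame: x ahead of the robot, y to its left, z up, the work surface at z = 0. Lengths are in m, angles in degrees, forces in N, time in s.
With the tool pointing down it reaches from about 0.375 to 0.9 m from the base axis. Payload 3.1 kg.
Tool frame: the origin (TCP) lies between the finger pads; the fingertips stand 19 mm ahead of it and the grasp point (between the pads) is the TCP; z points along the fingers, x is the direction in which the jaws open and shut, and the axes are right-handed (so a half turn about z gives the same grasp; the last joint's range is limited). The gripper opens to 87 mm and grips with 3 to 60 N. Pads are 19 mm wide; open, the fingers measure 117 mm over their backs; the gripper's body (75 mm by 190 mm) begins 51 mm behind the grasp point.
Start: joints at [-10.227, 30.224, 82.088, -0, 67.689, -10.227], TCP at [0.625, 0, 0.207] pointing down, gripper open.
Joint ranges: [-176.69, 176.69], [-43.24, 126.21], [12.49, 139.97], [-82, 262], [0, 151.66], [-163.58, 163.58]. Speed limits (degrees/s): [159.86, 159.86, 180, 180, 180, 180].

## Interface

Orientations are given as a 3x3 rotation matrix whose columns are the frame's x, y, z axes.
In Python, from rig import read_state, capture, camera_info, hand_in, spot_in, silhouettes gives the robot as it stands.
- The arm moves only by the shell command python3 -m jog 'ROWS'. ROWS is text: rows parted by semicolons, each of 7 numbers parted by spaces: the shift along the tool's x, y, z in m, then the turn, a rotation vector about the tool's x, y, z in degrees, then the opening, from 0 (shut) to 1 (fully open). A call has 1 to 8 rows; each row is the pose to reach, as a shift and turn from the pose commanded when the call began, along the tool's axes at that moment; what a row does not reach only later rows make up. A row lasts 1/8 s, in which the tool goes at most 62.5 mm and 10.7 degrees, less where a joint would pass 70% of its speed; a pose out of reach is approached as far as the arm can. A call with a gripper value outside its range is refused whole. The fingers move at their own pace and stop on an object; the grip force is fixed at half the most. Time passes only in rows, so rows that repeat a pose let the fingers close. It gives the time, the measured TCP pose, the force and the opening at its end, in the units of the state.
- read_state(): the state, without advancing time (a new reading comes with each control period).
- capture(name): name is "scene" or "side" or "wrist"; returns (picture, depth): 420x560x3 uint8, red, green, blue; 420x560 float32, m along the optical axis (not along the pixel's ray), 0 where there is no reading.
- camera_info(name): a dict with "vfov" (degrees; the focal length in pixels is half the picture's height over the tangent of half this angle, whatever the lens; pixels are square), "cx", "cy" (the principal point, pixels), "R" (3x3) and "t" (3): a world point X has camera coordinates R X + t; the wrist camera has in their place "tool_from_camera" (4x4, takes a point from camera to tool coordinates, whose origin is the TCP and whose axes are the tool frame's). Camera axes: x right, y down, z forward; pixel columns grow to the right and rows downward; lengths in m; the calibration is good to about 2 mm. A picture is of the moment at which its call begins: read the wrist's pose just before it. camera_info takes no time and is no camera call.
- hand_in(): hands the job in, once; it reports no verdict.
Trained networks look in the newest picture that a camera, given by its name, has taken for a name from the list of things; names that differ only in an ending like _2 or _b are one class to them, and where a whole thing is asked for, a point or a joint stands for the part that bears it (a point fixed in the world has none). Each returns a list of dicts, best first, with "score" (0 to 1); they miss things now and then, are a little off and sometimes report something else, mostly with a low value. They report only what shows in the picture. A call takes as long as a camera call. They do not tell look-alikes from the thing itself.
- spot_in(label, camera): "centre" ([x, y, z] in m, in world coordinates, good to about 4 mm: the middle of the surface that is visible of it).
- silhouettes(label, camera): "region" (420x560 bool, what is visible of it).
The state is a dict: "time_s": time; "joint_positions": joint angles; "qvel": joint speeds; "tau": joint torques, N m; "position": TCP position; "tcp_rot": TCP orientation; "force": force on the tool from outside, world axes, zero at the start; "moment": the same for the moment, N m; "opening": opening from 0.0 (shut) to 1.0 (fully open).
Only numpy, scipy, OpenCV 4.12 (cv2) and the standard library are available. Lean on these libraries where they do the work, as an engineer would, in place of code of your own. Each camera call takes 0.05 s, during which the arm holds its last target.

## Working session

There is one attempt and no reset: what is moved stays moved. The work goes in short steps, Python scripts to look and compute and a shell command to move; the robot and the scene stay as the last step left them, time stands still between calls to the robot, and variables do not carry over. Pictures are saved under pics/ and viewed, and the job is handed in when it is done.

```bash
ls -la; mkdir -p pics; cat > h.py <<'E'
import numpy as np, cv2
from rig import read_state, capture, camera_info, hand_in, spot_in, silhouettes
def cam(name, st=None):
    c=camera_info(name)
    f=210/np.tan(np.radians(c["vfov"])/2)
    if name=="wrist":
        st=st or read_state()
        T=np.array(c["tool_from_camera"]); Rw=np.array(st["tcp_rot"])
        R=Rw@T[:3,:3]; t=Rw@T[:3,3]+np.array(st["position"])
    else:
        R0=np.array(c["R"]); R=R0.T; t=-R0.T@np.array(c["t"])
    return f,c["cx"],c["cy"],R,t   # world = R Xc + t
def cloud(d,C):
    f,cx,cy,R,t=C
    v,u=np.mgrid[:420,:560]
    P=np.stack([(u-cx)/f*d,(v-cy)/f*d,d],-1)
    return P@R.T+t
def proj(X,C):
    f,cx,cy,R,t=C
    p=(np.asarray(X)-t)@R
    return np.stack([p[...,0]/p[...,2]*f+cx,p[...,1]/p[...,2]*f+cy],-1)
def save(n,im): cv2.imwrite("pics/"+n,cv2.cvtColor(im,cv2.COLOR_RGB2BGR))
def shot(name):
    st=read_state(); C=cam(name,st); im,d=capture(name)
    return im,d,C,cloud(d,C)
E
python3 - <<'E'
from h import *
for n in ("scene","side","wrist"):
    im,d,C,W=shot(n); save(n+"0.png",im); np.savez("/tmp/%s0.npz"%n,im=im,d=d,W=W)
    print(n,C[0],np.round(C[4],3),np.round(C[3],2).tolist(), camera_info(n).keys())
st=read_state(); print(st)
E
```

```text
total 12
drwxr-xr-x  3 agent agent 4096 Dec  6 21:41 .
drwxr-xr-x 23 root  root  4096 Dec  6 21:41 ..
drwxr-xr-x  2 agent agent 4096 Dec  6 21:41 pics
scene 485.9211010197916 [ 0.986 -0.298  1.128] [[0.69, 0.62, -0.38], [0.72, -0.59, 0.35], [-0.01, -0.52, -0.86]] dict_keys(['vfov', 'cx', 'cy', 'R', 't'])
side 430.5934026068631 [-0.113 -0.703  0.78 ] [[0.8, -0.31, 0.51], [-0.6, -0.44, 0.67], [0.02, -0.84, -0.54]] dict_keys(['vfov', 'cx', 'cy', 'R', 't'])
wrist 337.03324812847023 [0.626 0.071 0.386] [[1.0, 0.0, -0.0], [0.0, -0.97, -0.26], [-0.0, 0.26, -0.97]] dict_keys(['vfov', 'cx', 'cy', 'tool_from_camera'])
{'time_s': 0.15, 'joint_positions': array([-1.02247526e+01,  3.02664266e+01,  8.21403262e+01,  1.85646837e-04,
        6.76887748e+01, -1.02274194e+01]), 'qvel': array([ 0.0549213 , -0.24263629, -0.24366193,  0.00352207,  0.11861047,
        0.04806855]), 'tau': array([ 9.14956272e-04, -4.40429199e+01, -1.76841742e+01,  6.33679633e-02,
        5.52540855e-02, -1.06930895e-04]), 'position': array([6.24410234e-01, 1.64569299e-04, 2.06695252e-01]), 'tcp_rot': array([[ 9.99998654e-01,  4.50656758e-05, -1.64026093e-03],
       [ 4.55560206e-05, -9.99999954e-01,  2.98907087e-04],
       [-1.64024738e-03, -2.98981409e-04, -9.99998610e-01]]), 'force': array([-0.75657604,  0.27228096, -0.04352686]), 'moment': array([-0.0847567 ,  0.01118112, -0.0211135 ]), 'opening': 0.9978145148855095}
```

View pics/scene0.png

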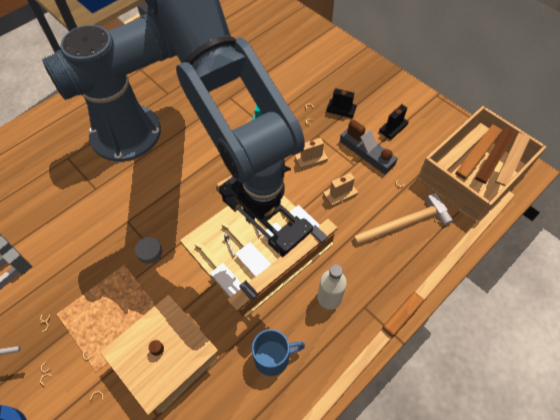

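View pics/side0.png

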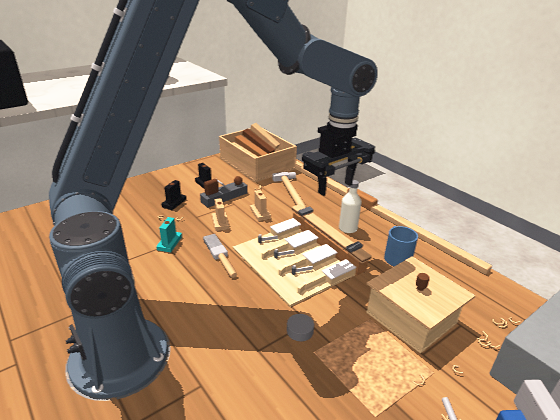

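View pics/wrist0.png

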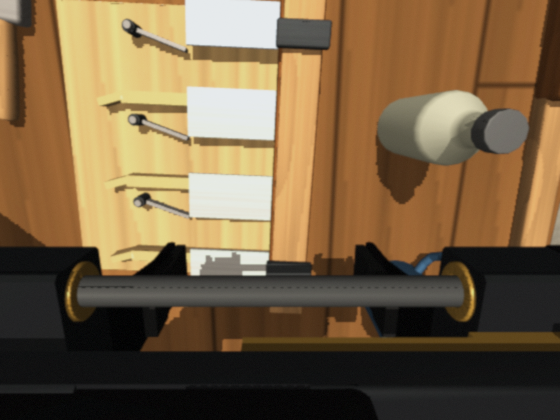

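The scene camera shows two pale wooden blocks at (312,150) and (343,187). The look-alikes are turquoise at (258,112) and black at (342,102) and (395,120). The crate with its lid is at (160,350), the mat at (110,315), and the press in the middle under the gripper. Next I'll measure.

```bash
python3 - <<'E'
from h import *
for n in ("scene","side","wrist"):
    C=cam(n)
    for l in ("block_b_mid","lid_knob","mat","press","plane","glue","mug","brush","tape"):
        if n=="wrist" and l not in("press","glue"): continue
        for r in spot_in(l,n)[:6]:
            c=np.array(r["centre"])
            if r["score"]>.3: print(n,l,round(r["score"],2),np.round(c,3),np.round(proj(c,C)))
W=np.load("/tmp/scene0.npz")["W"]; im=np.load("/tmp/scene0.npz")["im"]
# top-down orthographic map, 2 mm/px, x 0..1 up, y
for n in ("scene","side","wrist"):
    z=np.load("/tmp/%s0.npz"%n); W=z["W"]; im=z["im"]; d=z["d"]
    m=(d>0)&(W[...,2]<.2)&(W[...,2]>-.02)
    p=W[m]; c=im[m]; o=np.argsort(p[:,2]); p=p[o];c=c[o]
    g=np.zeros((500,700,3),np.uint8)
    r=((1.0-p[:,0])*500).astype(int); k=((.7-p[:,1])*500).astype(int)
    ok=(r>=0)&(r<500)&(k>=0)&(k<700); g[r[ok],k[ok]]=c[ok]
    save("top_%s.png"%n,g)
E
```

```text
scene block_b_mid 0.83 [0.463 0.314 0.035] [311. 157.]
scene lid_knob 0.65 [ 0.628 -0.316  0.095] [158. 356.]
scene mat 0.69 [ 0.431 -0.351  0.005] [105. 315.]
scene press 0.97 [ 0.571 -0.013  0.023] [250. 260.]
scene plane 0.94 [0.545 0.443 0.036] [365. 148.]
scene glue 0.64 [0.78  0.049 0.113] [332. 288.]
scene mug 0.56 [ 0.771 -0.126  0.03 ] [272. 350.]
scene brush 0.53 [0.344 0.088 0.02 ] [222. 181.]
scene brush 0.51 [ 0.427 -0.35   0.004] [105. 313.]
scene tape 0.91 [ 0.378 -0.182  0.024] [148. 252.]
side block_b_mid 0.69 [0.442 0.303 0.022] [221. 222.]
side lid_knob 0.89 [ 0.61  -0.318  0.1  ] [420. 292.]
side mat 0.6 [ 0.434 -0.351  0.002] [373. 366.]
side mat 0.5 [0.586 0.278 0.033] [262. 208.]
side press 0.8 [0.545 0.003 0.019] [307. 259.]
side plane 0.84 [0.524 0.442 0.036] [220. 193.]
side glue 0.72 [0.753 0.051 0.082] [349. 210.]
side mug 0.8 [ 0.75  -0.138  0.065] [396. 245.]
side mug 0.39 [0.548 0.003 0.02 ] [307. 258.]
side brush 0.97 [0.354 0.179 0.016] [216. 253.]
side tape 0.82 [ 0.364 -0.185  0.029] [300. 325.]
side tape 0.56 [0.549 0.007 0.021] [307. 257.]
side tape 0.5 [0.444 0.301 0.024] [221. 221.]
wrist press 0.73 [0.552 0.064 0.012] [201. 126.]
wrist glue 0.63 [0.757 0.068 0.121] [442. 123.]
```

View pics/top_scene.png

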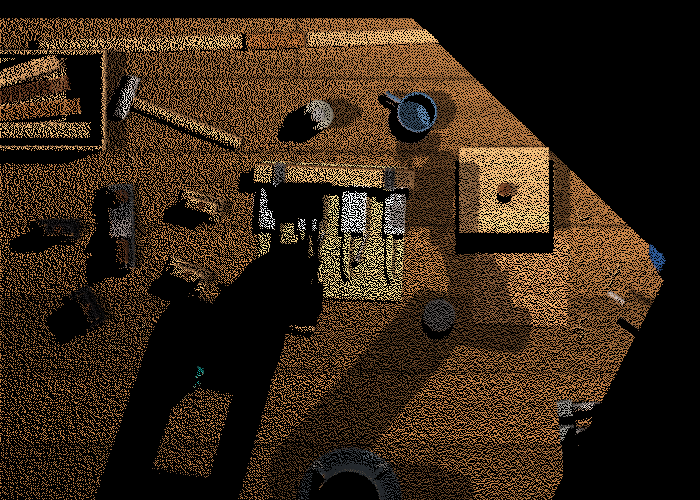

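View pics/top_side.png

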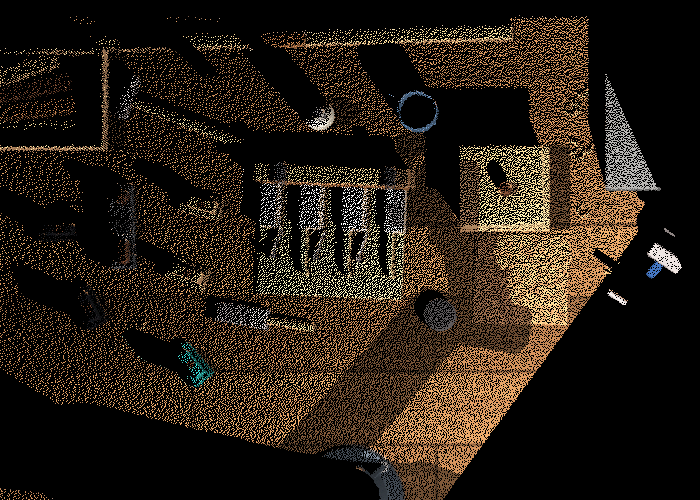

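```bash
python3 - <<'E'
from h import *
def rect(P): 
    r=cv2.minAreaRect((P[:,:2]*1000).astype(np.float32)); return np.round(r[0],1),np.round(r[1],1),round(r[2],2)
for n in ("scene","side"):
    z=np.load("/tmp/%s0.npz"%n); W=z["W"]; im=z["im"].astype(int); d=z["d"]
    x,y,zz=W[...,0],W[...,1],W[...,2]
    box=(d>0)&(x>.45)&(x<.78)&(y>-.5)&(y<-.18)
    m=box&(zz>.09)&(zz<.106); m=cv2.morphologyEx(m.astype(np.uint8),cv2.MORPH_OPEN,np.ones((3,3)))>0
    print(n,"lid",rect(W[m]),np.median(zz[m]))
    k=box&(zz>.115)&(zz<.15); print("knob",W[k].mean(0),W[k].min(0),W[k].max(0),rect(W[k]))
    t=box&(zz>.121)&(zz<.128+.004); print("knobtop",rect(W[t]), k.sum())
    w=box&(zz>.02)&(zz<.08); print("crate wall pts",w.sum())
    if w.sum()>50:
        P=W[w]
        for nm,s in (("xface",(P[:,1]<-.25)&(P[:,1]>-.38)&(P[:,0]<.58)),):
            q=P[s]; print(nm, np.polyfit(q[:,1],q[:,0],1), np.median(q[:,0]),s.sum())
    b=(d>0)&(abs(zz)<.01)&(x>.3)&(x<.6)&(y>-.5)&(y<-.2)
    print("table z",np.median(zz[(d>0)&(x>.3)&(x<.5)&(y>-.15)&(y<-.05)]))
E
```

```text
scene lid (array([ 619.8, -308. ]), array([172.3, 180. ]), 0.26) 0.09902991262820016
knob [ 0.62253914 -0.30809722  0.13393049] [ 0.60689628 -0.32146231  0.11712775] [ 0.63417106 -0.29432097  0.14181466] (array([ 620.4, -308.4]), array([27.3, 26.2]), 73.75)
knobtop (array([ 627.2, -304.5]), array([11.9, 27.4]), 26.07) 185
crate wall pts 307Traceback (most recent call last):
  File "<stdin>", line 16, in <module>
    raise TypeError("expected non-empty vector for x")
TypeError: expected non-empty vector for x
```

```bash
python3 - <<'E'
from h import *
a=cv2.imread("pics/scene0.png"); b=cv2.imread("pics/side0.png")
A=cv2.resize(a[250:420,40:240],None,fx=2,fy=2.0); B=cv2.resize(b[240:420,290:490],None,fx=2,fy=2)
c=np.zeros((360,800,3),np.uint8); c[:340,:400]=A; c[:,400:]=B
cv2.imwrite("pics/crop1.png",c)
A=cv2.resize(a[80:230,230:430],None,fx=2,fy=2.0); B=cv2.resize(b[150:300,130:330],None,fx=2,fy=2)
c=np.zeros((300,800,3),np.uint8); c[:,:400]=A; c[:,400:]=B
cv2.imwrite("pics/crop2.png",c)
E
```

```text
(no output)
```

View pics/crop1.png

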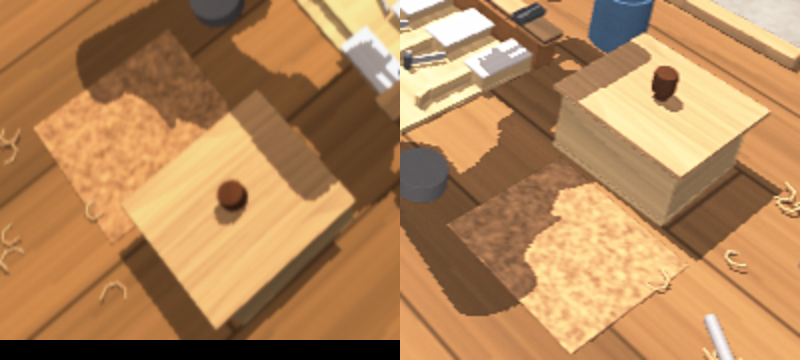

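View pics/crop2.png

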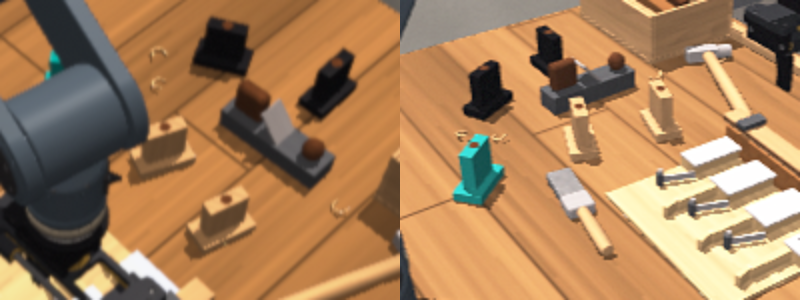

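The crops confirm two wooden blocks next to the plane, with the turquoise and two black ones as decoys. The lid sits square on the crate, with its knob near (0.620,-0.308). I'll move above the knob.

```bash
python3 -m jog '0 0.05 0 0 0 0 1; -0.001 0.11 0 0 0 0 1; -0.002 0.17 0 0 0 0 1; -0.003 0.23 0 0 0 0 1; -0.004 0.28 0 0 0 0 0.8; -0.005 0.308 0 0 0 0 0.7; -0.005 0.308 0 0 0 0 0.7; -0.005 0.308 0 0 0 0 0.7'; python3 - <<'E'
from h import *
for n in ("wrist","side"):
    im,d,C,W=shot(n); save(n+"1.png",im); np.savez("/tmp/%s1.npz"%n,im=im,d=d,W=W)
z=W[...,2]
print(np.round(camera_info("wrist")["tool_from_camera"],3).tolist())
E
```

```text
time_s: 2.15
position: [0.6199, -0.306, 0.2072]
tcp_rot: [[1.0, 0.001, -0.001], [0.001, -1.0, 0.002], [-0.001, -0.002, -1.0]]
force: [-0.0, 0.0, -0.0]
opening: 0.717
[[1.0, 0.0, 0.001, 0.001], [-0.0, 0.965, 0.262, -0.071], [-0.001, -0.262, 0.965, -0.179], [0.0, 0.0, 0.0, 1.0]]
```

View pics/wrist1.png

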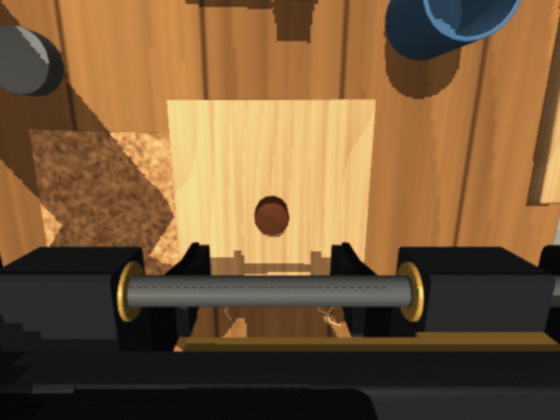

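View pics/side1.png

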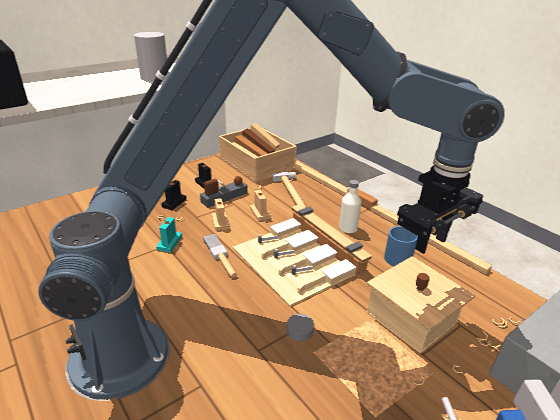

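```bash
python3 - <<'E'
from h import *
def rect(P): 
    r=cv2.minAreaRect((P[:,:2]*1000).astype(np.float32)); return np.round(r[0],1),np.round(r[1],1),round(r[2],2)
for n in ("wrist1","side1","side0","scene0"):
    z=np.load("/tmp/%s.npz"%n); W=z["W"]; im=z["im"].astype(int); d=z["d"]
    x,y,zz=W[...,0],W[...,1],W[...,2]
    box=(d>0)&(x>.45)&(x<.78)&(y>-.5)&(y<-.18)
    m=box&(zz>.09)&(zz<.106); m=cv2.morphologyEx(m.astype(np.uint8),cv2.MORPH_OPEN,np.ones((3,3)))>0
    print(n,"lid",rect(W[m]),np.median(zz[m]))
    k=box&(zz>.115)&(zz<.15); 
    if k.sum()>5: print("knob",W[k].mean(0),W[k].min(0),W[k].max(0),k.sum())
    k=box&(zz>.128)&(zz<.15)
    if k.sum()>5: print("top",W[k].mean(0),k.sum())
    # mat by colour: dark/saturated not; just table z
    if n in("scene0","side0"):
        for nm,s in(("-x wall",(zz>.03)&(zz<.075)&(y>-.36)&(y<-.26)&(x>.5)&(x<.58)),):
            q=W[s&(d>0)]; print(nm,len(q)); 
            if len(q)>20: print(np.polyfit(q[:,1],q[:,0],1),np.median(q[:,0]))
    e=W[m]
    if n.startswith("wrist"):
        print("lid -x edge", [np.round(e[(abs(e[:,1]-yy)<.005),0].min(),4) for yy in(-.26,-.28,-.30)], "+x",[np.round(e[(abs(e[:,1]-yy)<.005),0].max(),4) for yy in(-.26,-.28,-.30)],"+y",[np.round(e[(abs(e[:,0]-xx)<.005),1].max(),4) for xx in(.56,.6,.64,.68)])
E
```

```text
wrist1 lid (array([ 622.5, -297.1]), array([170.2, 155.4]), 0.28) 0.09968939223646495
knob [ 0.62243971 -0.30689142  0.13533211] [ 0.60896541 -0.32207394  0.1150317 ] [ 0.63643525 -0.29549083  0.13950256] 1099
top [ 0.62245912 -0.30788588  0.13690089] 985
lid -x edge [np.float64(0.5374), np.float64(0.5375), np.float64(0.5375)] +x [np.float64(0.707), np.float64(0.7073), np.float64(0.7076)] +y [np.float64(-0.2203), np.float64(-0.2203), np.float64(-0.2194), np.float64(-0.2194)]
side1 lid (array([ 621.9, -309.8]), array([174.1, 181.3]), 0.25) 0.09852727895169866
knob [ 0.61699806 -0.31242197  0.12998596] [ 0.6058486  -0.32320266  0.11518114] [ 0.63554188 -0.29650963  0.13852516] 159
top [ 0.61891674 -0.31122153  0.1347852 ] 102
side0 lid (array([ 622.7, -309. ]), array([182.5, 176. ]), 89.98) 0.09851607251456374
knob [ 0.61700159 -0.31228452  0.12974609] [ 0.60720107 -0.32317974  0.1150673 ] [ 0.63464475 -0.29638328  0.13961712] 163
top [ 0.61896748 -0.31111319  0.13450165] 106
-x wall 572
[-0.03132147  0.53769248] 0.5474592504372986
scene0 lid (array([ 619.8, -308. ]), array([172.3, 180. ]), 0.26) 0.09902991262820016
knob [ 0.62253914 -0.30809722  0.13393049] [ 0.60689628 -0.32146231  0.11712775] [ 0.63417106 -0.29432097  0.14181466] 185
top [ 0.62118503 -0.30807548  0.13594535] 158
-x wall 0
```

The wrist view puts the knob at pixel (272,215), which works out to about (0.622,-0.309) with its top at about 0.136. I'll descend, grip and lift.

```bash
python3 -m jog '0.002 0.002 0.03 0 0 0 0.7; 0.002 0.002 0.06 0 0 0 0.7; 0.002 0.002 0.078 0 0 0 0.7; 0.002 0.002 0.084 0 0 0 0.7; 0.002 0.002 0.084 0 0 0 0; 0.002 0.002 0.084 0 0 0 0; 0.002 0.002 0.084 0 0 0 0;0.002 0.002 0.084 0 0 0 0'; python3 -m jog '0 0 0 0 0 0 0; 0 0 -0.01 0 0 0 0; 0 0 -0.025 0 0 0 0; 0 0 -0.05 0 0 0 0;0 0 -0.08 0 0 0 0;0 0 -0.08 0 0 0 0'
python3 - <<'E'
from h import *
im,d,C,W=shot("wrist"); save("wrist2.png",im); np.savez("/tmp/wrist2.npz",im=im,d=d,W=W)
im,d,C,W=shot("side"); save("side2.png",im); np.savez("/tmp/side2.npz",im=im,d=d,W=W)
for n in ("side2","side0","scene0","wrist2"):
    z=np.load("/tmp/%s.npz"%n); W=z["W"]; im=z["im"]; C=None
# mat rectangle through colour in side2
z=np.load("/tmp/side0.npz"); W=z["W"]; 
E
```

```text
time_s: 3.25
position: [0.6222, -0.3102, 0.1241]
tcp_rot: [[1.0, -0.0, 0.001], [-0.0, -1.0, -0.001], [0.001, 0.001, -1.0]]
force: [-0.2, 0.4, -0.0]
opening: 0.334
time_s: 4.0
position: [0.6241, -0.3113, 0.2079]
tcp_rot: [[1.0, 0.0, 0.007], [0.0, -1.0, -0.005], [0.007, 0.005, -1.0]]
force: [-0.2, -0.1, 0.1]
opening: 0.006
```

View pics/wrist2.png

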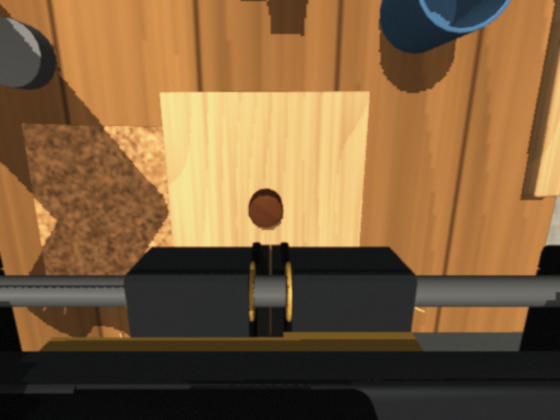

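View pics/side2.png

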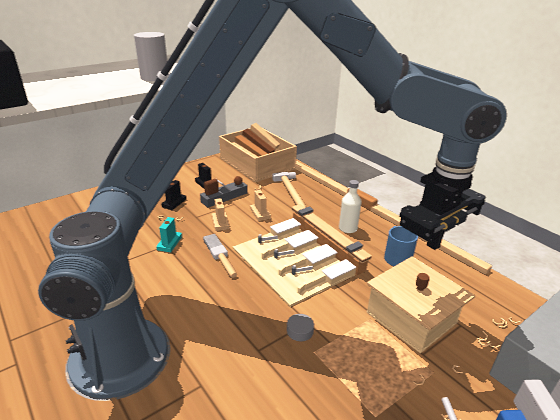

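The fingers shut past the knob, to an opening of 0.006. I lifted before the grip had built up, and the lid still sits on the crate. I'll re-measure and retry with a longer squeeze.

```bash
python3 -m jog '0 0 0 0 0 0 0.7;0 0 0 0 0 0 0.7;0 0 0 0 0 0 0.7;0 0 0 0 0 0 0.7'; python3 - <<'E'
from h import *
im,d,C,W=shot("wrist"); save("wrist3.png",im)
im2,d2,C2,W2=shot("side")
for W,d in((W,d),(W2,d2)):
    x,y,zz=W[...,0],W[...,1],W[...,2]
    box=(d>0)&(x>.45)&(x<.78)&(y>-.5)&(y<-.18)
    for lo in(.112,.128):
        k=box&(zz>lo)&(zz<.15); print(W[k].mean(0),W[k].min(0),W[k].max(0))
    m=box&(zz>.09)&(zz<.106); print(np.round(W[m].min(0),4),np.round(W[m].max(0),4))
st=read_state(); print(st["position"],st["tcp_rot"][:,2],st["opening"],st["force"])
E
```

```text
time_s: 4.6
position: [0.6219, -0.3099, 0.2031]
tcp_rot: [[1.0, 0.0, -0.001], [0.0, -1.0, 0.0], [-0.001, -0.0, -1.0]]
force: [-0.1, -0.4, -0.0]
opening: 0.372
[ 0.6224243  -0.3068964   0.13535867] [ 0.60901365 -0.32217058  0.11344093] [ 0.63608736 -0.29552808  0.13983182]
[ 0.6224333  -0.30788253  0.13692677] [ 0.60901365 -0.32217058  0.1280624 ] [ 0.63608736 -0.29552808  0.13983182]
[ 0.5371 -0.3768  0.0966] [ 0.7076 -0.2191  0.1025]
[ 0.61686893 -0.31250739  0.1289562 ] [ 0.60752713 -0.32367589  0.11252359] [ 0.63587    -0.29627848  0.13932988]
[ 0.61890759 -0.311278    0.13501705] [ 0.60752713 -0.32367589  0.12838295] [ 0.63587    -0.29683151  0.13932988]
[ 0.5348 -0.4004  0.0902] [ 0.7104 -0.2184  0.1046]
[ 0.6219459  -0.30996312  0.20326208] [-2.29828519e-04  1.33387285e-04 -9.99999965e-01] 0.4695319924945184 [ 0.16799529  0.27030769 -0.07404022]
```

```bash
python3 -m jog '0 0 0.03 0 0 0 0.65; 0 -0.001 0.06 0 0 0 0.65; 0 -0.001 0.075 0 0 0 0.65; 0 -0.001 0.081 0 0 0 0.65; 0 -0.001 0.081 0 0 0 0; 0 -0.001 0.081 0 0 0 0; 0 -0.001 0.081 0 0 0 0;0 -0.001 0.081 0 0 0 0'; python3 -m jog '0 0 0 0 0 0 0; 0 0 0 0 0 0 0; 0 0 0 0 0 0 0;0 0 0 0 0 0 0; 0 0 -0.003 0 0 0 0'
python3 -m jog '0 0 -0.008 0 0 0 0;0 0 -0.02 0 0 0 0;0 0 -0.02 0 0 0 0'
```

```text
time_s: 5.7
position: [0.6222, -0.3091, 0.1231]
tcp_rot: [[1.0, -0.0, 0.001], [-0.0, -1.0, -0.001], [0.001, 0.001, -1.0]]
force: [0.5, -1.0, -0.5]
opening: 0.281
time_s: 6.32
position: [0.6218, -0.3088, 0.1252]
tcp_rot: [[1.0, 0.0, -0.001], [0.0, -1.0, 0.0], [-0.001, -0.0, -1.0]]
force: [-0.4, -1.0, -0.4]
opening: 0.003
time_s: 6.7
position: [0.6231, -0.3097, 0.1475]
tcp_rot: [[1.0, -0.0, 0.003], [0.0, -1.0, -0.002], [0.003, 0.002, -1.0]]
force: [0.1, -0.1, -0.4]
opening: 0.006
```

```bash
python3 - <<'E'
from h import *
im,d,C,W=shot("wrist"); im2,d2,C2,W2=shot("side"); im3,d3,C3,W3=shot("scene")
g=np.zeros((420,1120,3),np.uint8); g[:,:560]=im; g[:,560:]=im2
save("g4.png",cv2.resize(g,(800,300))); 
z=np.zeros((400,800,3),np.uint8); z[:,:400]=cv2.resize(im2[200:360,340:500],(400,400)); z[:,400:]=cv2.resize(im3[260:420,80:240],(400,400)); save("g5.png",z)
E
```

```text
(no output)
```

View pics/g4.png

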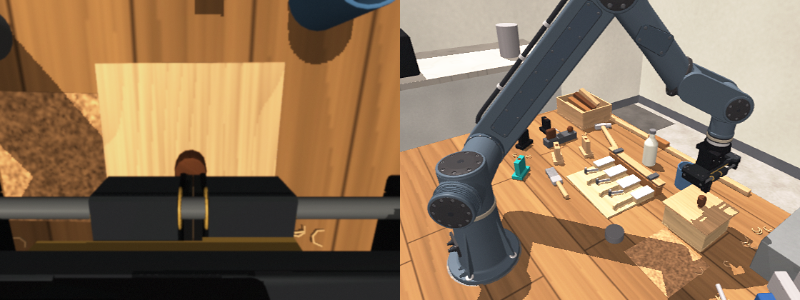

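View pics/g5.png

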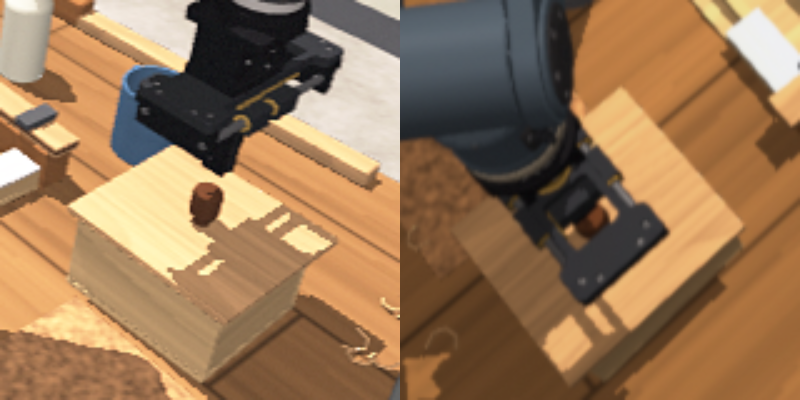

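```bash
python3 - <<'E'
from h import *
st=read_state(); p=st["position"]; print(p, st["tcp_rot"],st["joint_positions"])
for n in("side","scene","wrist"):
    im,d,C,W=shot(n)
    print(n, "tip",proj(p+st["tcp_rot"][:,2]*.019,C),"tcp",proj(p,C),"knob",proj([.622,-.309,.136],C), proj([.622,-.309,.122],C))
    dark=(im.max(-1)<45)&(d>0)
    m=dark&(W[...,2]>.1)&(W[...,2]<.16)&(abs(W[...,0]-.62)<.1)&(abs(W[...,1]+.31)<.12)
    q=W[m]; print(len(q)); 
    if len(q): 
        o=np.argsort(q[:,2])[:12]; vv,uu=np.nonzero(m); print(np.round(q[o],3).tolist(), list(zip(uu[o],vv[o])))
    c=proj([.622,-.309,.13],C).astype(int); 
    print(c); x0=max(c[0]-60,0);y0=max(c[1]-60,0); save("k_%s.png"%n,cv2.resize(im[y0:y0+100,x0:x0+120],(720,600),interpolation=cv2.INTER_NEAREST))
E
```

```text
[ 0.62186211 -0.30886556  0.14554148] [[ 9.99999996e-01  5.98506174e-05 -6.50769412e-05]
 [ 5.98526678e-05 -9.99999998e-01  3.15065560e-05]
 [-6.50750554e-05 -3.15104509e-05 -9.99999997e-01]] [-3.56112572e+01  3.93900901e+01  7.44214340e+01 -7.68954573e-04
  6.61925584e+01 -3.56143760e+01]
side tip [422.33831868 279.05667635] tcp [424.03962212 272.72261348] knob [423.26715418 275.92832277] [422.02291004 280.55967172]
0
[422 277]
scene tip [155.79848371 347.65298228] tcp [153.66559696 345.21248943] knob [154.732108   346.54471704] [156.28496368 348.32055106]
12
[[0.63, -0.316, 0.12], [0.629, -0.318, 0.121], [0.631, -0.311, 0.124], [0.632, -0.314, 0.126], [0.633, -0.309, 0.126], [0.63, -0.316, 0.128], [0.632, -0.315, 0.13], [0.629, -0.318, 0.13], [0.628, -0.319, 0.131], [0.62, -0.309, 0.136], [0.621, -0.315, 0.136], [0.621, -0.312, 0.137]] [(np.int64(156), np.int64(354)), (np.int64(155), np.int64(354)), (np.int64(158), np.int64(352)), (np.int64(157), np.int64(353)), (np.int64(159), np.int64(352)), (np.int64(155), np.int64(353)), (np.int64(156), np.int64(353)), (np.int64(154), np.int64(
[... 254 characters left out ...]
0073799 234.93140788]
25
[[0.63, -0.298, 0.124], [0.632, -0.3, 0.125], [0.633, -0.301, 0.125], [0.631, -0.299, 0.126], [0.631, -0.299, 0.126], [0.633, -0.301, 0.126], [0.63, -0.298, 0.127], [0.632, -0.3, 0.127], [0.631, -0.299, 0.128], [0.631, -0.299, 0.128], [0.633, -0.301, 0.13], [0.633, -0.302, 0.13]] [(np.int64(281), np.int64(219)), (np.int64(285), np.int64(223)), (np.int64(286), np.int64(224)), (np.int64(284), np.int64(222)), (np.int64(283), np.int64(221)), (np.int64(286), np.int64(225)), (np.int64(282), np.int64(220)), (np.int64(285), np.int64(224)), (np.int64(283), np.int64(222)), (np.int64(284), np.int64(223)), (np.int64(286), np.int64(226)), (np.int64(287), np.int64(228))]
[268 239]
```

View pics/k_side.png

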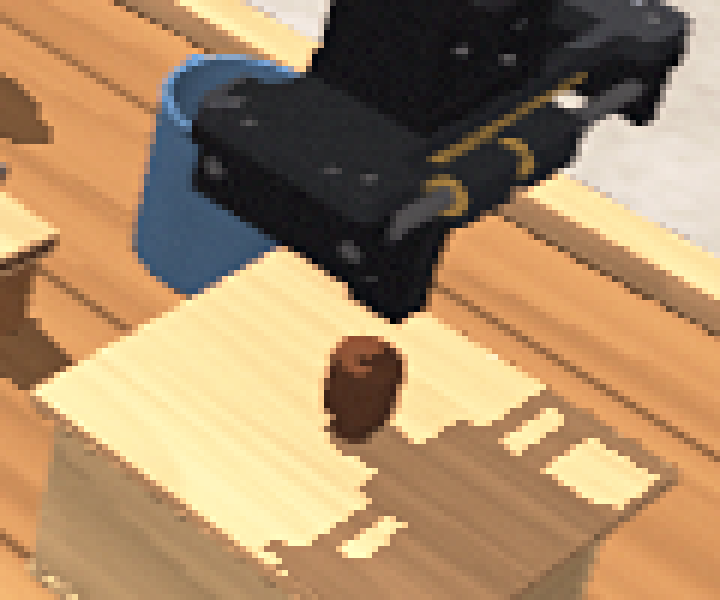

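View pics/k_wrist.png

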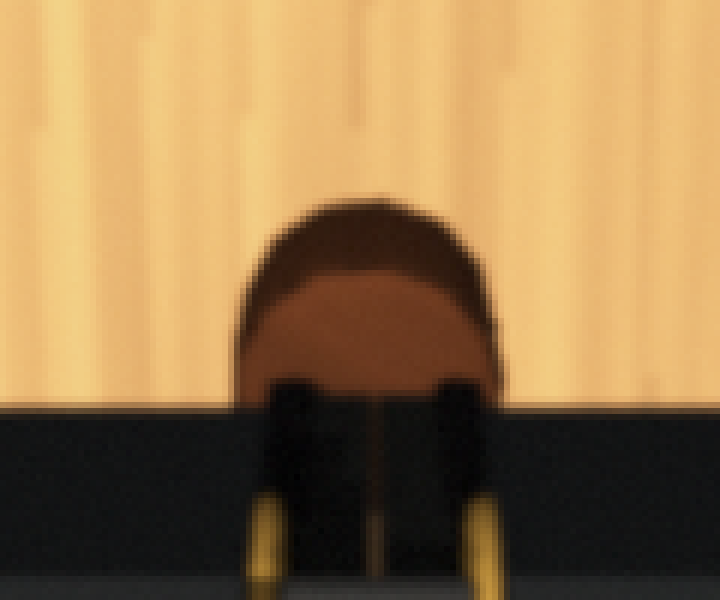

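```bash
python3 - <<'E'
from h import *
im,d,C,W=shot("side")
for v in range(250,284,3): print(v,[(tuple(np.round(W[v,u],3))) for u in (422,426,430,434)])
im,d,C,W=shot("wrist")
for v in range(225,262,4): print(v,[(tuple(np.round(W[v,u],3))) for u in (255,262,268,274)])
E
```

```text
250 [(np.float64(0.529), np.float64(-0.342), np.float64(0.272)), (np.float64(0.533), np.float64(-0.348), np.float64(0.275)), (np.float64(0.549), np.float64(-0.347), np.float64(0.267)), (np.float64(0.581), np.float64(-0.339), np.float64(0.248))]
253 [(np.float64(0.53), np.float64(-0.343), np.float64(0.265)), (np.float64(0.539), np.float64(-0.347), np.float64(0.263)), (np.float64(0.566), np.float64(-0.34), np.float64(0.247)), (np.float64(0.622), np.float64(-0.319), np.float64(0.209))]
256 [(np.float64(0.529), np.float64(-0.345), np.float64(0.259)), (np.float64(0.542), np.float64(-0.346), np.float64(0.254)), (np.float64(0.609), np.float64(-0.319), np.float64(0.207)), (np.float64(0.624), np.float64(-0.32), np.float64(0.2))]
259 [(np.float64(0.537), np.float64(-0.343), np.float64(0.246)), (np.float64(0.612), np.float64(-0.31), np.float64(0.191)), (np.float64(0.612), np.float64(-0.32), np.float64(0.197)), (np.float64(0.631), np.float64(-0.318), np.float64(0.187))]
262 [(np.float64(0.536), np.float64(-0.345), np.float64(0.241)), (np.float64(0.616), np.float64(-0.31), np.float64(0.18)), (np.
[... 3524 characters left out ...]
(0.616), np.float64(-0.299), np.float64(0.177)), (np.float64(0.619), np.float64(-0.3), np.float64(0.174)), (np.float64(0.622), np.float64(-0.3), np.float64(0.173)), (np.float64(0.625), np.float64(-0.3), np.float64(0.174))]
257 [(np.float64(0.616), np.float64(-0.299), np.float64(0.182)), (np.float64(0.619), np.float64(-0.3), np.float64(0.179)), (np.float64(0.622), np.float64(-0.3), np.float64(0.178)), (np.float64(0.625), np.float64(-0.3), np.float64(0.178))]
261 [(np.float64(0.616), np.float64(-0.299), np.float64(0.186)), (np.float64(0.619), np.float64(-0.3), np.float64(0.184)), (np.float64(0.622), np.float64(-0.3), np.float64(0.183)), (np.float64(0.625), np.float64(-0.3), np.float64(0.183))]
```

```bash
python3 - <<'E'
from h import *
# fingertips when open: side0 at TCP (0.6244,0,0.2067); wrist closed now
for n,p in(("side0",(.6244,0,.2067)),("side1",(.6199,-.306,.2072)),("side2",(.6241,-.3113,.2079))):
    z=np.load("/tmp/%s.npz"%n); W=z["W"]; d=z["d"]; im=z["im"]
    m=(d>0)&(abs(W[...,0]-p[0])<.1)&(abs(W[...,1]-p[1])<.06)&(W[...,2]>.15)&(W[...,2]<.3)&(im.max(-1)<70)
    q=W[m]; o=np.argsort(q[:,2])[:400:40]; print(n,np.round(q[o],3).tolist())
E
```

```text
side0 [[0.676, -0.007, 0.221], [0.672, -0.006, 0.231], [0.572, -0.011, 0.24], [0.574, 0.008, 0.249], [0.572, -0.009, 0.257], [0.572, 0.0, 0.264], [0.676, 0.009, 0.272], [0.677, 0.008, 0.286], [0.537, -0.024, 0.297], [0.699, -0.04, 0.299]]
side1 [[0.654, -0.303, 0.223], [0.583, -0.317, 0.23], [0.583, -0.295, 0.235], [0.583, -0.299, 0.24], [0.661, -0.315, 0.247], [0.581, -0.315, 0.254], [0.652, -0.312, 0.264], [0.657, -0.31, 0.284], [0.535, -0.301, 0.294], [0.533, -0.345, 0.297]]
side2 [[0.617, -0.314, 0.222], [0.622, -0.321, 0.232], [0.614, -0.319, 0.242], [0.613, -0.317, 0.254], [0.609, -0.318, 0.267], [0.536, -0.317, 0.293], [0.537, -0.299, 0.295], [0.538, -0.341, 0.297], [0.536, -0.347, 0.299]]
```

Both the side and wrist depth put the fingertips about 16 mm *above* the reported TCP, whether the gripper is open or shut. The description has them 19 mm ahead of it. The closed jaws therefore passed just over the knob. I'll treat the true grasp point as about 35 mm behind the reported TCP and check that by descending carefully.

```bash
python3 -m jog '0 0 0 0 0 0 0.6;0 0 0 0 0 0 0.6;0 0 0 0 0 0 0.6;0 0 0 0 0 0 0.6;0 0 0 0 0 0 0.6;0 0 0.02 0 0 0 0.6;0 0 0.04 0 0 0 0.6;0 0 0.04 0 0 0 0.6'; python3 -m jog '0 0 0.007 0 0 0 0.6;0 0 0.013 0 0 0 0.6; 0 0 0.013 0 0 0 0.6'
python3 - <<'E'
from h import *
st=read_state(); print(st["position"],st["force"],st["opening"])
im2,d2,C2,W2=shot("side"); im,d,C,W=shot("wrist")
z=np.zeros((400,800,3),np.uint8); z[:,:400]=cv2.resize(im2[210:310,370:470],(400,400)); z[:,400:]=cv2.resize(im[160:300,200:340],(400,400)); save("g6.png",z)
m=(d2>0)&(abs(W2[...,0]-.62)<.06)&(abs(W2[...,1]+.31)<.03)&(W2[...,2]>.1)&(im2.max(-1)<40)
q=W2[m]; print(np.round(q[np.argsort(q[:,2])[:100:8]],3).tolist())
E
```

```text
time_s: 8.1
position: [0.6204, -0.3079, 0.1029]
tcp_rot: [[1.0, -0.0, -0.004], [-0.0, -1.0, 0.003], [-0.004, -0.003, -1.0]]
force: [-0.1, 0.1, 0.5]
opening: 0.596
time_s: 8.48
position: [0.6217, -0.3088, 0.0921]
tcp_rot: [[1.0, -0.0, -0.001], [-0.0, -1.0, 0.0], [-0.001, -0.0, -1.0]]
force: [0.3, 0.8, 0.2]
opening: 0.597
[ 0.62173879 -0.30879546  0.09206617] [0.2990667  0.7922339  0.20586866] 0.5969570059152494
[[0.591, -0.305, 0.109], [0.649, -0.316, 0.112], [0.589, -0.314, 0.114], [0.65, -0.315, 0.117], [0.589, -0.318, 0.117], [0.588, -0.311, 0.118], [0.588, -0.305, 0.12], [0.589, -0.309, 0.123], [0.591, -0.321, 0.124], [0.651, -0.32, 0.126], [0.588, -0.311, 0.128], [0.588, -0.311, 0.13], [0.654, -0.318, 0.135]]
```

View pics/g6.png

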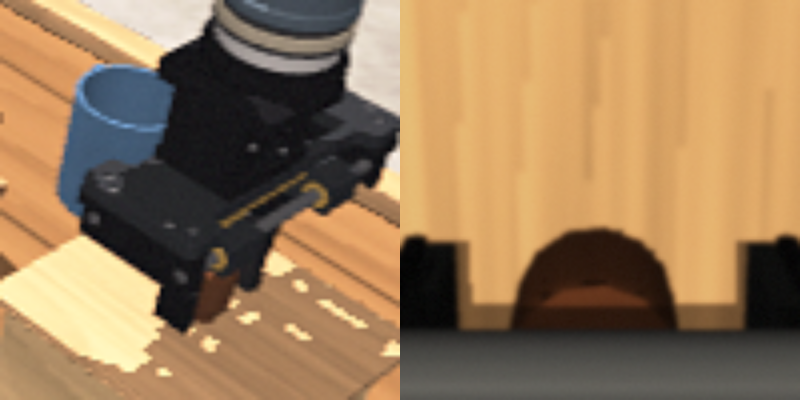

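The knob now sits between the fingers, with the tips about 10 mm above the plate. I'll go 4 mm lower and squeeze.

```bash
python3 -m jog '0 0 0.004 0 0 0 0.6;0 0 0.004 0 0 0 0;0 0 0.004 0 0 0 0;0 0 0.004 0 0 0 0;0 0 0.004 0 0 0 0;0 0 0.004 0 0 0 0;0 0 0.004 0 0 0 0;0 0 0.004 0 0 0 0';  python3 -m jog '0 0 -0.003 0 0 0 0; 0 0 -0.01 0 0 0 0; 0 0 -0.02 0 0 0 0;0 0 -0.03 0 0 0 0;0 0 -0.03 0 0 0 0'
```

```text
time_s: 9.57
position: [0.6218, -0.309, 0.0885]
tcp_rot: [[1.0, 0.0, -0.0], [0.0, -1.0, 0.0], [-0.0, -0.0, -1.0]]
force: [-1.2, 0.6, 1.6]
opening: 0.31
time_s: 10.2
position: [0.6229, -0.3096, 0.1202]
tcp_rot: [[1.0, 0.0, 0.003], [0.0, -1.0, -0.002], [0.003, 0.002, -1.0]]
force: [0.7, 0.2, -1.3]
opening: 0.311
```

Held: the opening is stable at 0.31. I'll work out the mat centre from its corners in the side image and measure the opened crate.

```bash
python3 - <<'E'
from h import *
C=cam("side"); f,cx,cy,R,t=C
pts=[]
for u,v in((370,322),(435,372.5),(377,416),(314,352.5)):
    r=R@np.array([(u-cx)/f,(v-cy)/f,1]); s=(0.003-t[2])/r[2]; pts.append((t+s*r)[:2])
pts=np.array(pts); print(np.round(pts,3).tolist(), pts.mean(0), np.linalg.norm(pts-np.roll(pts,1,0),axis=1))
for l in ("mat",):
    im,d,C2,W=shot("scene"); 
    s=silhouettes("mat","scene")
    for q in s[:2]: print(q["score"],q["region"].sum(), cv2.minAreaRect((W[q["region"]&(abs(W[...,2])<.015)][:,:2]*1000).astype(np.float32)))
    shot("side"); im,d,C2,W=shot("side")
    s=silhouettes("mat","side")
    for q in s[:2]: print(q["score"],q["region"].sum(), cv2.minAreaRect((W[q["region"]&(abs(W[...,2])<.015)][:,:2]*1000).astype(np.float32)))
save("side7.png",im)
E
```

```text
[[0.526, -0.259], [0.531, -0.441], [0.353, -0.436], [0.355, -0.248]] [ 0.44114851 -0.34588856] [0.17106474 0.18241018 0.1775457  0.18759447]
0.77 1158 ((435.8475341796875, -400.8550720214844), (72.09943389892578, 180.8819580078125), 89.71530151367188)
0.25 59 ((506.719482421875, 66.33187103271484), (9.018086433410645, 39.16292953491211), 69.0351791381836)
0.86 5944 ((443.97247314453125, -340.89959716796875), (194.6836700439453, 185.238037109375), 88.30716705322266)
```

View pics/side7.png

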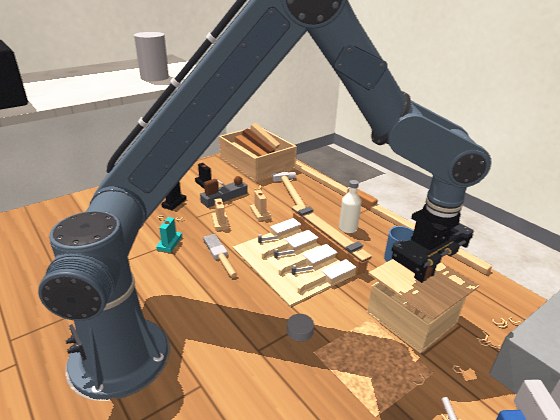

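```bash
python3 -m jog '0 0 -0.02 0 0 0 0;-0.03 0.006 -0.02 0 0 0 0;-0.07 0.014 -0.02 0 0 0 0;-0.11 0.022 -0.02 0 0 0 0;-0.15 0.03 -0.02 0 0 0 0;-0.184 0.037 -0.02 0 0 0 0;-0.184 0.037 -0.02 0 0 0 0;-0.184 0.037 -0.02 0 0 0 0'; python3 -m jog '0 0 0.03 0 0 0 0;0 0 0.06 0 0 0 0; 0 0 0.09 0 0 0 0;0 0 0.11 0 0 0 0;0 0 0.12 0 0 0 0;0 0 0.12 0 0 0 0'
python3 - <<'E'
from h import *
im2,d2,C2,W2=shot("side"); save("side8.png",im2)
st=read_state(); print(st["position"],st["force"],st["opening"])
E
```

```text
time_s: 11.45
position: [0.4391, -0.3469, 0.1396]
tcp_rot: [[1.0, -0.001, 0.002], [-0.001, -1.0, -0.002], [0.002, 0.002, -1.0]]
force: [0.9, -0.1, -2.6]
opening: 0.309
time_s: 12.2
position: [0.4387, -0.3458, 0.0181]
tcp_rot: [[1.0, 0.001, -0.0], [0.001, -1.0, 0.0], [-0.0, -0.0, -1.0]]
force: [-0.4, -0.4, -1.3]
opening: 0.31
[ 0.4388464  -0.34625363  0.01876456] [ 0.4996288  -0.37608714 -2.32877049] 0.3118701454200593
```

View pics/side8.png

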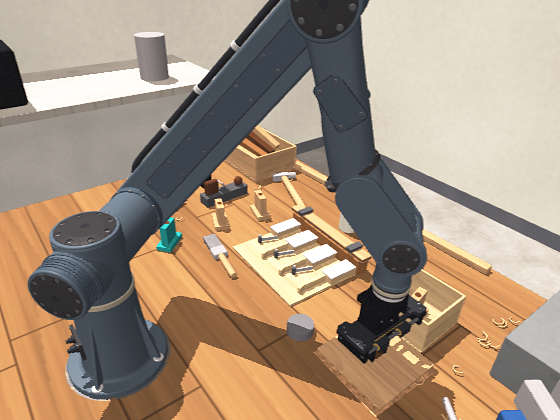

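```bash
python3 -m jog '-0.002 0 0.006 0 0 0 0;-0.004 0 0.011 0 0 0 0;-0.005 0 0.014 0 0 0 0;-0.005 0 0.014 0 0 0 0'; python3 -m jog '0 0 0.003 0 0 0 0;0 0 0.003 0 0 0 0'
```

```text
time_s: 12.75
position: [0.4327, -0.3458, 0.0042]
tcp_rot: [[1.0, -0.0, -0.0], [-0.0, -1.0, 0.0], [-0.0, -0.0, -1.0]]
force: [0.6, -0.1, -1.6]
opening: 0.316
time_s: 13.0
position: [0.4332, -0.3463, 0.0015]
tcp_rot: [[1.0, 0.0, 0.0], [0.0, -1.0, -0.001], [0.0, 0.001, -1.0]]
force: [0.5, -0.3, -0.7]
opening: 0.308
```

```bash
python3 -m jog '0 0 0 0 0 0 0.5;0 0 0 0 0 0 0.55;0 0 0 0 0 0 0.55;0 0 0 0 0 0 0.55;0 0 -0.02 0 0 0 0.6;0 0 -0.05 0 0 0 0.6;0 0 -0.1 0 0 0 0.6;0 0 -0.15 0 0 0 0.6'; python3 -m jog '0.03 -0.01 -0.05 0 0 0 0.9;0.08 -0.02 -0.05 0 0 0 0.9;0.13 -0.03 -0.05 0 0 0 0.9;0.17 -0.037 -0.05 0 0 0 0.9;0.188 -0.037 -0.05 0 0 0 0.9;0.188 -0.037 -0.05 0 0 0 0.9'
python3 - <<'E'
from h import *
for n in("side","wrist","scene"):
    im,d,C,W=shot(n); save("%s9.png"%n,im); np.savez("/tmp/%s9.npz"%n,im=im,d=d,W=W)
st=read_state(); print(st["position"],st["time_s"])
E
```

```text
time_s: 14.0
position: [0.4327, -0.3456, 0.1526]
tcp_rot: [[1.0, -0.0, -0.001], [-0.0, -1.0, 0.001], [-0.001, -0.001, -1.0]]
force: [1.0, -0.7, -0.7]
opening: 0.596
time_s: 14.75
position: [0.6217, -0.3084, 0.2008]
tcp_rot: [[1.0, 0.002, -0.0], [0.002, -1.0, 0.0], [-0.0, -0.0, -1.0]]
force: [-0.8, 0.7, -0.4]
opening: 0.906
[ 0.61973496 -0.30886204  0.20114454] 14.9
```

View pics/side9.png

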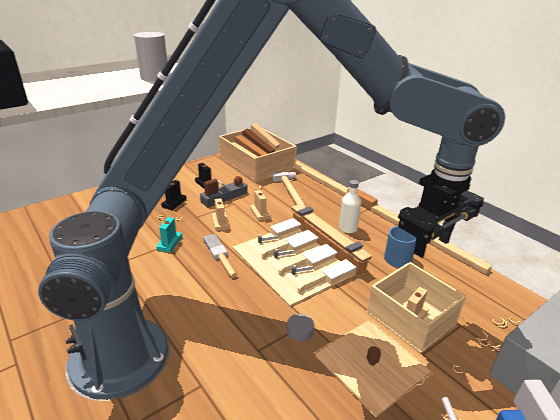

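View pics/wrist9.png

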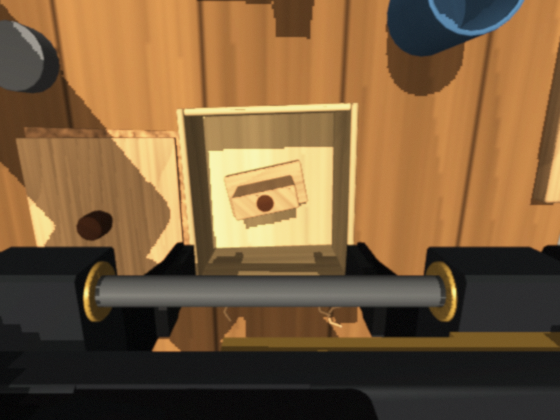

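View pics/scene9.png

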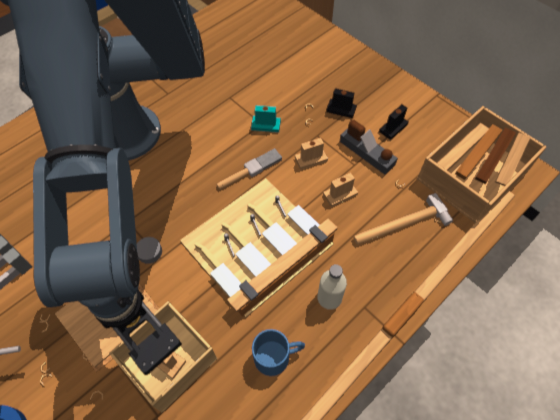

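The lid lies flat on the mat with its knob at (374,355) in the side view, and block_a stands in the open crate, turned a little. Now I'll measure block_a, the crate, the press and the bench blocks.

```bash
cat >> h.py <<'E'
def rect(P):
    r=cv2.minAreaRect((P[:,:2]*1000).astype(np.float32)); c,(w,h),a=r
    if w<h: w,h=h,w; a+=90
    a=(a+90)%180-90
    return "c=(%.1f,%.1f) long %.1f short %.1f yaw %.1f"%(c[0],c[1],w,h,a)
def comp(W,m):
    m=cv2.morphologyEx(m.astype(np.uint8),cv2.MORPH_CLOSE,np.ones((3,3)))
    n,l,s,_=cv2.connectedComponentsWithStats(m)
    return l==1+np.argmax(s[1:,4]) if n>1 else m>0
E
python3 - <<'E'
from h import *
z=np.load("/tmp/wrist9.npz"); W=z["W"]; im=z["im"]; d=z["d"]
x,y,zz=W[...,0],W[...,1],W[...,2]
box=(d>0)&(abs(x-.622)<.06)&(abs(y+.31)<.065)
top=comp(W,box&(zz>.072)&(zz<.09)); print("a top",rect(W[top]),zz[top].mean(),top.sum())
foot=comp(W,box&(zz>.016)&(zz<.027)); print("a foot",rect(W[foot]),foot.sum())
rim=(d>0)&(zz>.083)&(zz<.097)&(abs(x-.622)<.1)&(y>-.42)&(y<-.2); print("rim",rect(W[rim]),W[rim].min(0),W[rim].max(0))
for yy in(-.24,-.26,-.28,-.30,-.32,-.34):
    s=rim&(abs(y-yy)<.004); q=x[s]; print(yy,q.min() if len(q) else 0,q.max() if len(q) else 0)
for xx in(.56,.58,.6,.62,.64,.66,.68):
    s=rim&(abs(x-xx)<.004)&(y>-.27); q=y[s]; print(xx,(q.min(),q.max()) if len(q) else 0)
for n in("side9","scene9"):
    z=np.load("/tmp/%s.npz"%n); W=z["W"]; im=z["im"]; d=z["d"]
    x,y,zz=W[...,0],W[...,1],W[...,2]
    rim=(d>0)&(zz>.084)&(zz<.096)&(abs(x-.622)<.1)&(y>-.42)&(y<-.2); print(n,"rim",rect(W[rim]),W[rim].min(0),W[rim].max(0))
    for c in((.468,.31),(.586,.28)):
        b=(d>0)&(abs(x-c[0])<.06)&(abs(y-c[1])<.06)
        t=comp(W,b&(zz>.066)&(zz<.085)); a=comp(W,b&(zz>.008)&(zz<.085)); ft=comp(W,b&(zz>.010)&(zz<.022))
        print(n,c,"top",rect(W[t]),t.sum(),"| all",rect(W[a]),"| foot",rect(W[ft]))
E
```

```text
a top c=(610.4,-282.2) long 80.9 short 59.9 yaw -76.7 0.08521591136985904 1672
a foot c=(612.4,-287.3) long 92.7 short 84.0 yaw -78.1 1396
rim c=(621.7,-304.0) long 154.8 short 150.3 yaw -88.3 [ 0.54445787 -0.38156729  0.08300184] [ 0.6977557  -0.22474882  0.09387108]
-0.24 0.5447691549852527 0.6943650768423615
-0.26 0.5453232513517183 0.6952969839248423
-0.28 0.5456878603899753 0.6962801433007911
-0.3 0.5468938824336812 0.696335556954548
-0.32 0.5470429222851667 0.6966885495311951
-0.34 0.5481961553746186 0.6971857075428999
0.56 (np.float64(-0.23462491425991347), np.float64(-0.22905760969020705))
0.58 (np.float64(-0.2338249799918017), np.float64(-0.22825997020156397))
0.6 (np.float64(-0.23302442302169207), np.float64(-0.22743585911672168))
0.62 (np.float64(-0.23223645779930593), np.float64(-0.22659130688135706))
0.64 (np.float64(-0.23211156179699377), np.float64(-0.22663650837425742))
0.66 (np.float64(-0.23137436035485665), np.float64(-0.22580108873458601))
0.68 (np.float64(-0.23055739135368494), np.float64(-0.22501871763429784))
side9 rim c=(621.0,-307.2) long 160.7 short 155.0 yaw
[... 249 characters left out ...]
ort 46.7 yaw 67.8
side9 (0.586, 0.28) top c=(255.2,-195.8) long 1253.3 short 35.4 yaw 55.6 94 | all c=(262.1,-196.9) long 1258.5 short 65.5 yaw 56.4 | foot c=(589.6,295.1) long 87.5 short 46.0 yaw 75.4
scene9 rim c=(618.8,-305.2) long 160.1 short 151.9 yaw -88.1 [ 0.54198488 -0.38725258  0.08401358] [ 0.69630335 -0.22340218  0.09574948]
scene9 (0.468, 0.31) top c=(699.1,14.5) long 845.9 short 59.6 yaw -51.5 193 | all c=(727.0,38.0) long 843.3 short 90.6 yaw -46.2 | foot c=(452.0,325.0) long 85.1 short 48.0 yaw 67.5
scene9 (0.586, 0.28) top c=(768.7,3.7) long 741.1 short 56.5 yaw -58.6 205 | all c=(757.6,7.2) long 756.9 short 88.0 yaw -59.8 | foot c=(760.3,2.5) long 746.2 short 88.0 yaw -59.8
```

```bash
python3 - <<'E'
s=open("h.py").read()
s=s.replace("""    m=cv2.morphologyEx(m.astype(np.uint8),cv2.MORPH_CLOSE,np.ones((3,3)))
    n,l,s,_=cv2.connectedComponentsWithStats(m)
    return l==1+np.argmax(s[1:,4]) if n>1 else m>0""","""    o=m; m=cv2.morphologyEx(m.astype(np.uint8),cv2.MORPH_CLOSE,np.ones((3,3)))
    n,l,s,_=cv2.connectedComponentsWithStats(m)
    return (l==1+np.argmax(s[1:,4]))&o if n>1 else o""")
open("h.py","w").write(s)
E
python3 - <<'E'
from h import *
for n in("wrist9","side9","scene9"):
    z=np.load("/tmp/%s.npz"%n); W=z["W"]; im=z["im"]; d=z["d"]
    x,y,zz=W[...,0],W[...,1],W[...,2]
    cs=((.618,-.31),) if n[0]=="w" else ((.452,.322),(.588,.285))
    for c in cs:
        b=(d>0)&(abs(x-c[0])<.06)&(abs(y-c[1])<.06)
        o=.006 if n[0]=="w" else 0
        t=comp(W,b&(zz>.070+o)&(zz<.082+o)); ft=comp(W,b&(zz>.010+o)&(zz<.022+o)); fe=b&(zz>.02+o)&(zz<.085+o)
        print(n,c,"top",rect(W[t]),t.sum(),W[t].mean(0),"| fence",rect(W[fe]),"| foot",rect(W[ft]))
    # press
    if n!="wrist9":
        b=(d>0)&(x>.48)&(x<.75)&(y>-.2)&(y<.25)
        bt=comp(W,b&(zz>.066)&(zz<.082)); print("beam",rect(W[bt]),W[bt].mean(0))
        fl=b&(zz>.003)&(zz<.014)&(x<.55); 
        white=b&(im.min(-1)>150)&(abs(zz-.031)<.01)
        nn,l,s,cc=cv2.connectedComponentsWithStats(white.astype(np.uint8))
        for i in range(1,nn):
            if s[i,4]>40: print(" lip",rect(W[l==i]),s[i,4],np.median(zz[l==i]))
    s=np.zeros((1,))
a=cv2.imread("pics/scene9.png"); cv2.imwrite("pics/press9.png",cv2.resize(a[170:320,170:350],(720,600),interpolation=cv2.INTER_CUBIC))
E
```

```text
wrist9 (0.618, -0.31) top c=(617.1,-310.7) long 59.9 short 22.2 yaw 12.8 1606 [ 0.61733688 -0.30972059  0.08339427] | fence c=(616.5,-307.8) long 60.3 short 28.7 yaw 13.9 | foot c=(617.2,-310.2) long 84.0 short 45.9 yaw 11.9
side9 (0.452, 0.322) top c=(452.4,323.5) long 65.0 short 22.3 yaw 68.0 83 [0.45045517 0.31975152 0.07624453] | fence c=(451.2,324.6) long 66.5 short 32.2 yaw 78.4 | foot c=(452.6,322.2) long 89.8 short 46.7 yaw 67.8
side9 (0.588, 0.285) top c=(589.8,294.9) long 64.2 short 22.3 yaw 74.8 81 [0.58780407 0.29191579 0.07631043] | fence c=(584.9,296.4) long 73.8 short 37.8 yaw 84.5 | foot c=(589.6,295.1) long 87.5 short 46.0 yaw 75.4
beam c=(648.1,42.3) long 294.1 short 48.5 yaw 88.0 [0.64583464 0.02535477 0.0705612 ]
 lip c=(590.6,158.0) long 93.5 short 42.7 yaw -1.8 219 0.032126405400342284
 lip c=(743.5,61.2) long 38.0 short 10.8 yaw -87.1 47 0.03204029807933606
 lip c=(558.9,75.8) long 152.2 short 58.7 yaw 2.5 352 0.03155316222678506
 lip c=(555.5,-11.7) long 147.6 short 58.0 yaw 3.2 397 0.03162585573707388
 lip c=(554.0,-91.7) long 145.8 short 49.3 yaw 3.2 386 0.0313732916806696
scene9 (0.452, 0.322) top c=(451.0,326.2) long 60.0 short 24.8 yaw 66.7 166 [0.45179825 0.32446024 0.07615103] | fence c=(442.0,304.3) long 119.6 short 39.4 yaw 58.9 | foot c=(452.0,325.0) long 85.1 short 48.0 yaw 67.5
scene9 (0.588, 0.285) top c=(588.9,298.6) long 61.5 short 23.1 yaw 74.5 188 [0.58953464 0.29706726 0.07611408] | fence c=(593.0,294.8) long 81.5 short 34.8 yaw 72.2 | foot c=(590.5,297.6) long 88.2 short 46.0 yaw 69.3
beam c=(646.3,31.0) long 319.2 short 46.8 yaw 87.7 [0.64628593 0.02171619 0.07052519]
 lip c=(582.6,160.1) long 81.5 short 42.1 yaw -2.4 402 0.03166056920274418
 lip c=(577.3,77.7) long 85.1 short 50.7 yaw -1.2 564 0.031569336817602545
 lip c=(573.1,-7.5) long 84.2 short 49.3 yaw -2.7 593 0.0317706955552961
 lip c=(569.6,-89.9) long 84.3 short 40.7 yaw -2.8 523 0.03185695037956515
```

View pics/press9.png

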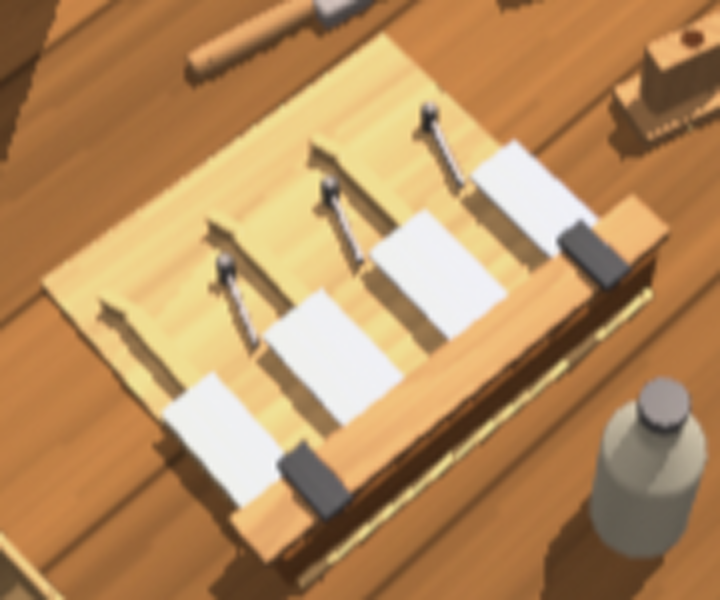

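Measured so far:

| Thing | x, y (mm) | Yaw |
|---|---|---|
| block_a | 617, -310.5 | 12.5° |
| Crate centre | 621.6, -306.5 | +1.9° |
| Bench block | 452, 324 | ~67.5° |
| Bench block | 589.5, 296 | ~75° |
| Press origin | about 575, 35 | about -2.5° |

Next I'll turn the jaws across block_a's fence.

```bash
python3 -m jog '0 0 0 0 0 10 0.7;0 0 0 0 0 20 0.7;0 0 0 0 0 30 0.7;0 0 0 0 0 40 0.7;0 0 0 0 0 50 0.7;0 0 0 0 0 60 0.7;0 0 0 0 0 70 0.7;0 0 0 0 0 77.5 0.7';python3 -m jog '0 0 0 0 0 0 0.7;0 0 0 0 0 0 0.7'; python3 - <<'E'
from h import *
st=read_state(); R=st["tcp_rot"]; print(st["position"],np.degrees(np.arctan2(R[1,0],R[0,0])),st["joint_positions"])
im,d,C,W=shot("wrist"); save("wrist10.png",im)
x,y,zz=W[...,0],W[...,1],W[...,2]
b=(d>0)&(abs(x-.617)<.055)&(abs(y+.31)<.055)
t=comp(W,b&(zz>.076)&(zz<.088)); ft=comp(W,b&(zz>.016)&(zz<.028)); print(rect(W[t]),rect(W[ft]),t.sum(),ft.sum())
p=np.array([.617,-.3105])-st["position"][:2]; print("tool shift",R[:2,:2].T@p)
E
```

```text
time_s: 15.9
position: [0.6196, -0.3094, 0.2017]
tcp_rot: [[0.211, -0.978, -0.001], [-0.978, -0.211, 0.0], [-0.0, 0.001, -1.0]]
force: [-0.3, 0.5, -0.4]
opening: 0.7
time_s: 16.15
position: [0.6203, -0.3092, 0.2016]
tcp_rot: [[0.218, -0.976, -0.0], [-0.976, -0.218, 0.0], [-0.0, 0.0, -1.0]]
force: [0.6, -0.3, 0.5]
opening: 0.701
[ 0.62032682 -0.30919191  0.20161493] -77.43267820443633 [-3.57070779e+01  3.60104152e+01  7.16682277e+01 -3.54126272e-03
  7.23368537e+01  4.17266742e+01]
c=(617.4,-311.3) long 59.7 short 21.5 yaw 13.1 c=(617.4,-311.4) long 83.4 short 46.0 yaw 12.6 1539 1690
tool shift [0.00055287 0.00353173]
```

View pics/wrist10.png

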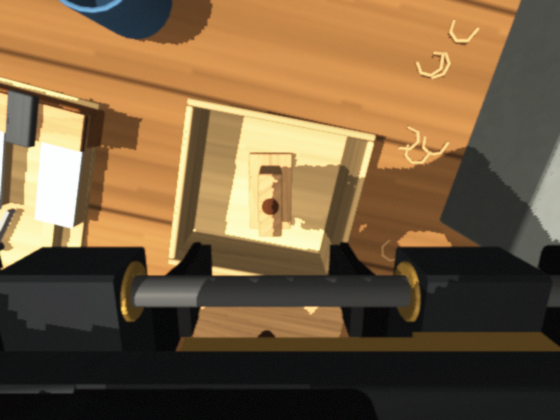

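The block is at (270,200) in the wrist view, lined up with the jaws. I'll descend around the fence.

```bash
python3 -m jog '0.001 0.003 0.04 0 0 0 0.65;0.001 0.003 0.08 0 0 0 0.65;0.001 0.003 0.12 0 0 0 0.65;0.001 0.003 0.15 0 0 0 0.65;0.001 0.003 0.17 0 0 0 0.65;0.001 0.003 0.18 0 0 0 0.65;0.001 0.003 0.184 0 0 0 0.65;0.001 0.003 0.184 0 0 0 0.65'; python3 -m jog '0 0 0 0 0 0 0;0 0 0 0 0 0 0;0 0 0 0 0 0 0;0 0 0 0 0 0 0;0 0 0 0 0 0 0;0 0 0 0 0 0 0;0 0 0 0 0 0 0;0 0 0 0 0 0 0'; python3 -m jog '0 0 -0.004 0 0 0 0;0 0 -0.015 0 0 0 0;0 0 -0.05 0 0 0 0;0 0 -0.1 0 0 0 0;0 0 -0.13 0 0 0 0;0 0 -0.13 0 0 0 0'
```

```text
time_s: 17.2
position: [0.6188, -0.311, 0.0183]
tcp_rot: [[0.217, -0.976, 0.001], [-0.976, -0.217, -0.001], [0.001, -0.001, -1.0]]
force: [0.2, -0.0, 0.9]
opening: 0.649
time_s: 18.2
position: [0.6182, -0.3105, 0.0176]
tcp_rot: [[0.216, -0.976, -0.0], [-0.976, -0.216, 0.0], [-0.0, 0.0, -1.0]]
force: [-0.5, 1.0, 2.5]
opening: 0.252
time_s: 18.95
position: [0.6203, -0.3121, 0.1514]
tcp_rot: [[0.216, -0.976, 0.006], [-0.976, -0.217, -0.005], [0.006, -0.005, -1.0]]
force: [-0.7, -0.3, -1.3]
opening: 0.25
```

```bash
python3 -m jog '-0.02 0.007 -0.05 0 0 0 0;-0.07 0.025 -0.05 0 0 3 0;-0.12 0.043 -0.05 0 0 6 0;-0.17 0.062 -0.05 0 0 9 0;-0.22 0.08 -0.05 0 0 12 0;-0.265 0.097 -0.05 0 0 15 0;-0.295 0.108 -0.05 0 0 15 0;-0.295 0.108 -0.05 0 0 15 0'; python3 -m jog '0 0 0 0 0 0 0;0 0 0 0 0 0 0;0 0 0 0 0 0 0'; python3 - <<'E'
from h import *
st=read_state(); R=st["tcp_rot"]; print(st["position"],np.degrees(np.arctan2(R[1,0],R[0,0])),st["opening"])
im,d,C,W=shot("wrist"); save("wrist11.png",im); np.savez("/tmp/wrist11.npz",im=im,d=d,W=W)
im,d,C,W=shot("scene"); save("scene11.png",im); np.savez("/tmp/scene11.npz",im=im,d=d,W=W)
E
```

```text
time_s: 19.95
position: [0.4458, -0.0436, 0.1961]
tcp_rot: [[-0.041, -0.999, -0.005], [-0.999, 0.041, 0.002], [-0.002, 0.005, -1.0]]
force: [-0.3, 0.0, -1.0]
opening: 0.248
time_s: 20.32
position: [0.4495, -0.0468, 0.1972]
tcp_rot: [[-0.045, -0.999, 0.0], [-0.999, 0.045, -0.0], [0.0, -0.0, -1.0]]
force: [0.5, 0.2, -1.8]
opening: 0.253
[ 0.44954487 -0.04676299  0.19724042] -92.5657009942579 0.2526393995153478
```

View pics/wrist11.png

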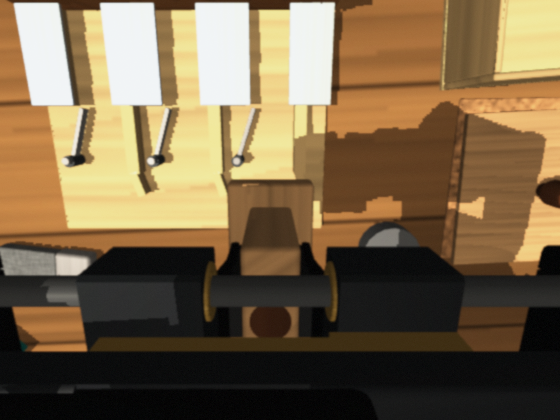

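View pics/scene11.png

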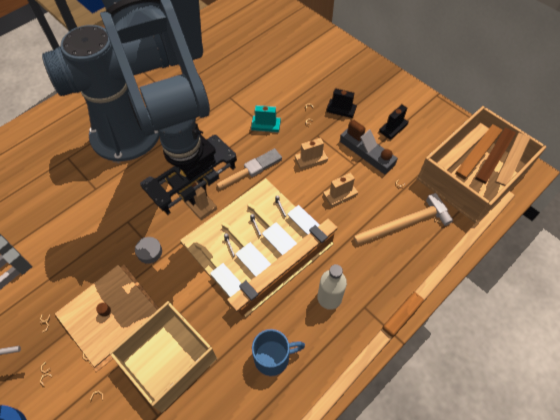

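The view shows four lip plates and three lanes, with all three catches at (82,130), (158,135) and (245,135). Next I'll fit the press frame from the lip edges.

```bash
python3 - <<'E'
from h import *
from scipy.optimize import least_squares
for n in("wrist11","scene11"):
    z=np.load("/tmp/%s.npz"%n); W=z["W"]; im=z["im"]; d=z["d"]
    x,y,zz=W[...,0],W[...,1],W[...,2]
    b=(d>0)&(x>.48)&(x<.68)&(y>-.2)&(y<.25)
    white=b&(im.min(-1)>140)&(abs(zz-.031)<.008)
    nn,l,s,cc=cv2.connectedComponentsWithStats(white.astype(np.uint8))
    cs=[]
    for i in range(1,nn):
        if s[i,4]>150:
            P=W[l==i]; print(n," lip",rect(P),s[i,4],round(np.median(P[:,2]),4)); cs.append(P)
    # edges: for each lip, yaw a=-2.5: rotate, print y range & x range
    for a in (-2.0,-2.5,-3.0):
        c,sn=np.cos(np.radians(a)),np.sin(np.radians(a)); 
        out=[]
        for P in cs:
            u=P[:,0]*c+P[:,1]*sn; v=-P[:,0]*sn+P[:,1]*c
            out.append(np.round([np.percentile(v,1),np.percentile(v,99),np.percentile(u,1),np.percentile(u,99)],4).tolist())
        print(a,sorted(out))
    # edge slope
    for P in cs:
        xs=np.linspace(P[:,0].min()+.008,P[:,0].max()-.008,12)
        lo=[P[abs(P[:,0]-q)<.004,1].min() for q in xs]; hi=[P[abs(P[:,0]-q)<.004,1].max() for q in xs]
        print("edge yaw",np.degrees(np.arctan(np.polyfit(xs,lo,1)[0])),np.degrees(np.arctan(np.polyfit(xs,hi,1)[0])))
    # floor edge
    fl=b&(zz>.004)&(zz<.013)
# block in hand
z=np.load("/tmp/wrist11.npz"); W=z["W"]; d=z["d"]; x,y,zz=W[...,0],W[...,1],W[...,2]
b=(d>0)&(abs(y+.047)<.04)&(abs(x-.46)<.08)
for lo,hi in((.195,.207),(.252,.272)):
    t=b&(zz>lo)&(zz<hi); print(lo,rect(W[t]) if t.sum()>10 else 0, t.sum(), W[t].mean(0) if t.sum() else 0, W[t].max(0) if t.sum() else 0)
t=b&(zz>.15); print(np.histogram(zz[t],20))
E
```

```text
wrist11  lip c=(589.6,158.0) long 87.7 short 41.8 yaw -2.5 4349 0.0328
wrist11  lip c=(555.8,75.9) long 151.4 short 51.7 yaw 0.1 5887 0.0326
wrist11  lip c=(553.7,-9.3) long 147.7 short 49.9 yaw -1.1 5849 0.0326
wrist11  lip c=(563.4,-91.3) long 120.4 short 40.2 yaw -2.5 4689 0.0326
wrist11  lip c=(511.5,-26.1) long 48.7 short 3.6 yaw -20.8 171 0.0247
wrist11  lip c=(518.7,145.3) long 48.5 short 4.8 yaw -20.3 173 0.0248
wrist11  lip c=(514.9,59.8) long 48.4 short 3.8 yaw -21.3 172 0.0248
-2.0 [[-0.0911, -0.052, 0.512, 0.6246], [-0.0167, 0.0006, 0.4894, 0.5347], [-0.0132, 0.0337, 0.485, 0.6251], [0.0693, 0.0863, 0.4901, 0.5348], [0.0727, 0.1197, 0.4826, 0.6259], [0.1554, 0.1717, 0.4909, 0.5356], [0.1586, 0.198, 0.5407, 0.6267]]
-2.5 [[-0.086, -0.0467, 0.5125, 0.6252], [-0.0121, 0.0049, 0.4894, 0.5348], [-0.0081, 0.0389, 0.4847, 0.625], [0.074, 0.0906, 0.4893, 0.5342], [0.0779, 0.1248, 0.4816, 0.625], [0.16, 0.176, 0.4894, 0.5342], [0.1637, 0.2031, 0.5393, 0.6251]]
-3.0 [[-0.0809, -0.0418, 0.513, 0.6258], [-0.0074, 0.0092, 0.4893, 0.5349], [-0.0031, 0.044, 0.4845, 0.6249], [0.0786, 0.0
[... 1380 characters left out ...]
.0) long 46.2 short 38.0 yaw 87.6 3590 [ 0.47848068 -0.04927998  0.20310675] [ 0.49131494 -0.0250527   0.20695846]
0.252 c=(459.7,-47.8) long 38.3 short 33.6 yaw -2.8 4895 [ 0.46003522 -0.04838327  0.26290558] [ 0.47893415 -0.03112145  0.27197691]
(array([  167,  2550,  1106,   229,   311,   363,   469,   576,   512,
         491,  4198,   190,   261,   753,  2871,  7137, 17125,  6419,
       15743,  9382]), array([0.18913609, 0.19642333, 0.20371058, 0.21099783, 0.21828507,
       0.22557232, 0.23285957, 0.24014681, 0.24743406, 0.25472131,
       0.26200855, 0.2692958 , 0.27658305, 0.28387029, 0.29115754,
       0.29844479, 0.30573203, 0.31301928, 0.32030653, 0.32759377,
       0.33488102]))
```

The press yaw is -2.5°. The lane 0 centreline is within 1 mm of the held block, and the block sits 130 mm before home (home at u≈0.5815). I'll lower it straight into the lane 0 entry.

```bash
python3 -m jog '-0.0007 0 0.04 0 0 0 0;-0.0007 0 0.08 0 0 0 0;-0.0007 0 0.12 0 0 0 0;-0.0007 0 0.15 0 0 0 0;-0.0007 0 0.165 0 0 0 0;-0.0007 0 0.172 0 0 0 0;-0.0007 0 0.176 0 0 0 0;-0.0007 0 0.176 0 0 0 0'; python3 -m jog '0 0 0 0 0 0 0;0 0 0 0 0 0 0'; python3 - <<'E'
from h import *
st=read_state(); R=st["tcp_rot"]; p=st["position"]; print(p,np.degrees(np.arctan2(R[1,0],R[0,0])),st["force"])
a=np.radians(-2.5); print("u",p[0]*np.cos(a)+p[1]*np.sin(a),"v",-p[0]*np.sin(a)+p[1]*np.cos(a))
im,d,C,W=shot("wrist"); save("wrist12.png",im); np.savez("/tmp/wrist12.npz",im=im,d=d,W=W)
im,d,C,W=shot("side"); save("side12.png",im)
E
```

```text
time_s: 21.42
position: [0.4494, -0.0454, 0.0217]
tcp_rot: [[-0.044, -0.999, 0.001], [-0.999, 0.044, -0.0], [0.0, -0.001, -1.0]]
force: [0.2, 0.0, -1.6]
opening: 0.253
time_s: 21.68
position: [0.4493, -0.0454, 0.0219]
tcp_rot: [[-0.044, -0.999, 0.001], [-0.999, 0.044, -0.0], [0.0, -0.001, -1.0]]
force: [0.7, 0.6, -1.6]
opening: 0.254
[ 0.44932353 -0.04535911  0.02194753] -92.49746845491241 [ 0.73429332  0.63401371 -1.61567445]
u 0.4508744146550449 v -0.025716717524706223
```

View pics/wrist12.png

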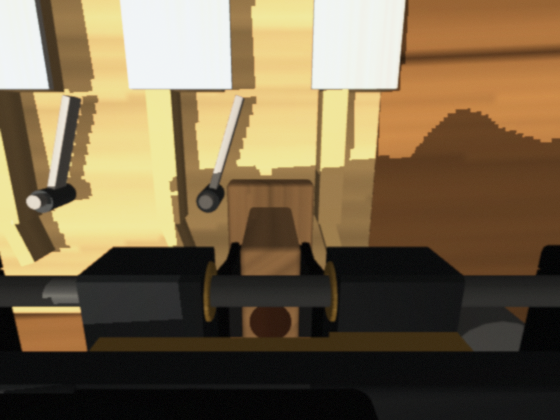

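View pics/side12.png

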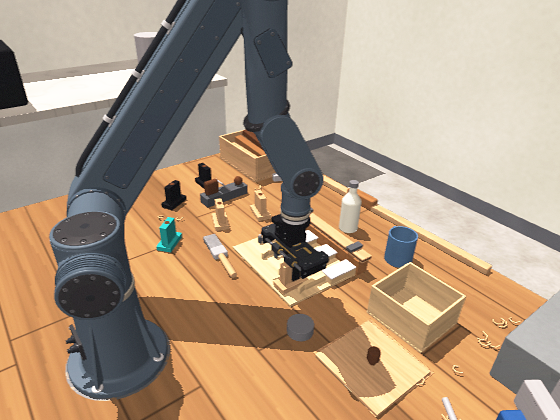

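```bash
cat >> h.py <<'E'
A=np.radians(-2.5)
def uv(P): return np.stack([P[...,0]*np.cos(A)+P[...,1]*np.sin(A),-P[...,0]*np.sin(A)+P[...,1]*np.cos(A)],-1)
def lane(W,im,d,v0,foot=True):
    """edges of lips, foot, along v, near lane centre guess v0"""
    q=uv(W); u,v=q[...,0],q[...,1]; zz=W[...,2]
    lip=(d>0)&(im.min(-1)>130)&(abs(zz-.032)<.006)&(u>.53)&(u<.62)
    L=v[lip&(v>v0)&(v<v0+.04)]; Rr=v[lip&(v<v0)&(v>v0-.04)]
    print("lip gap",np.percentile(Rr,99.5),np.percentile(L,.5),"mid",(np.percentile(Rr,99.5)+np.percentile(L,.5))/2, "lip near u",np.percentile(u[lip],.5))
    st=read_state(); zt=st["position"][2]-.0116+.016
    ft=(d>0)&(abs(zz-zt-.001)<.004)&(abs(v-v0)<.027)&(u<uv(st["position"])[0]+.05)&(u>uv(st["position"])[0]+.03)&(im.max(-1)<190)
    if ft.sum()>30: 
        print("foot n",ft.sum(),"v",np.percentile(v[ft],1),np.percentile(v[ft],99),"mid",(np.percentile(v[ft],1)+np.percentile(v[ft],99))/2,"front u",np.percentile(u[ft],99.5))
E
python3 - <<'E'
from h import *
z=np.load("/tmp/wrist12.npz"); W,im,d=z["W"],z["im"],z["d"]
lane(W,im,d,-.027)
for v in (190,200,):
  print([ (u,tuple(np.round(np.append(uv(W[v,u]),W[v,u,2]),4).tolist()),im[v,u].tolist()) for u in range(215,330,8)])
E
```

```text
lip gap -0.0463715519829435 -0.008443425978844005 mid -0.027407488980893752 lip near u 0.5312312075984209
foot n 2058 v -0.05376352802596292 -0.0004258537472508813 mid -0.0270946908866069 front u 0.49858947472507065
[(215, (0.4881, 0.0019, 0.0289), [27, 25, 24]), (223, (0.485, -0.0001, 0.014), [53, 43, 30]), (231, (0.4878, -0.0062, 0.0277), [141, 102, 63]), (239, (0.4879, -0.0105, 0.0282), [139, 102, 62]), (247, (0.4878, -0.0146, 0.0278), [128, 92, 56]), (255, (0.4879, -0.0188, 0.0283), [129, 94, 57]), (263, (0.4878, -0.023, 0.0277), [130, 94, 57]), (271, (0.4878, -0.0272, 0.0278), [111, 80, 48]), (279, (0.4881, -0.0314, 0.0288), [127, 92, 56]), (287, (0.4879, -0.0356, 0.0279), [125, 90, 56]), (295, (0.488, -0.0397, 0.0283), [135, 97, 59]), (303, (0.4877, -0.044, 0.0272), [131, 94, 58]), (311, (0.4879, -0.0481, 0.028), [132, 96, 59]), (319, (0.4876, -0.0525, 0.0264), [118, 93, 57]), (327, (0.4882, -0.0562, 0.0297), [156, 124, 78])]
[(215, (0.4833, 0.0017, 0.0314), [41, 41, 39]), (223, (0.4778, 0.001, 0.0081), [145, 115, 70]), (231, (0.4826, -0.0062, 0.0283), [136, 99, 59]), (239, (0.4825, -0.0103, 0.028), [138, 100, 61]), (247, (0.4825, -0.0146, 0.028), [137, 98, 60]), (255, (0.4827, -0.0188, 0.0287), [128, 92, 57]), (263, (0.4827, -0.023, 0.0288), [130, 93, 57]), (271, (0.4824, -0.0272, 0.0276), [111, 80, 49]), (279, (0.4824, -0.0314, 0.0274), [126, 90, 54]), (287, (0.4825, -0.0357, 0.0279), [123, 90, 55]), (295, (0.4828, -0.0398, 0.0291), [135, 97, 60]), (303, (0.4823, -0.0442, 0.0273), [133, 96, 60]), (311, (0.4825, -0.0483, 0.0281), [126, 91, 55]), (319, (0.4823, -0.0527, 0.0269), [126, 100, 62]), (327, (0.4828, -0.0565, 0.0293), [155, 123, 76])]
```

The foot is centred within 0.3 mm of the lane 0 gap, but about 2 mm above the floor. I'll lower 2 mm and slide in.

```bash
python3 -m jog '0 0 0.002 0 0 0 0;0 0 0.002 0 0 0 0;0 -0.006 0.002 0 0 0 0;0 -0.012 0.002 0 0 0 0;0 -0.02 0.002 0 0 0 0;0 -0.03 0.002 0 0 0 0;0 -0.04 0.002 0 0 0 0;0 -0.045 0.002 0 0 0 0'; python3 -m jog '0 -0.006 0 0 0 0 0;0 -0.012 0 0 0 0 0;0 -0.02 0 0 0 0 0;0 -0.03 0 0 0 0 0;0 -0.035 0 0 0 0 0'; python3 -c "
from h import *
st=read_state(); print(uv(st['position']),st['position'],st['force'])
im,d,C,W=shot('wrist'); save('wrist13.png',im)"
```

```text
time_s: 22.78
position: [0.4897, -0.0464, 0.0198]
tcp_rot: [[-0.043, -0.999, -0.008], [-0.999, 0.043, 0.001], [-0.001, 0.008, -1.0]]
force: [-4.4, -2.3, 4.1]
opening: 0.25
time_s: 23.4
position: [0.5267, -0.0487, 0.0196]
tcp_rot: [[-0.043, -0.999, -0.005], [-0.999, 0.043, 0.0], [-0.0, 0.005, -1.0]]
force: [-6.2, -2.2, 8.8]
opening: 0.249
[ 0.52831123 -0.02564086] [ 0.52668995 -0.04866107  0.01962852] [-6.23483916 -2.23238212  8.79164997]
```

View pics/wrist13.png

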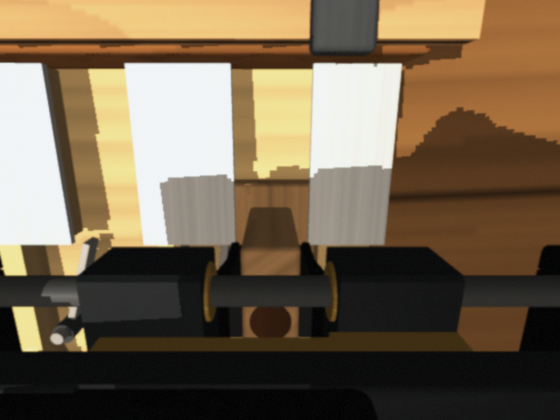

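```bash
python3 -m jog '0 -0.01 -0.0007 0 0 0 0;0 -0.02 -0.0007 0 0 0 0;0 -0.03 -0.0007 0 0 0 0;0 -0.038 -0.0007 0 0 0 0;0 -0.043 -0.0007 0 0 0 0;0 -0.046 -0.0007 0 0 0 0;0 -0.046 -0.0007 0 0 0 0'; python3 -c "
from h import *
st=read_state(); print(uv(st['position']),st['position'],st['force'])"; python3 -m jog '0 -0.002 0 0 0 0 0;0 -0.004 0 0 0 0 0;0 -0.006 0 0 0 0 0;0 -0.006 0 0 0 0 0'; python3 -c "
from h import *
st=read_state(); print(uv(st['position']),st['position'],st['force'])
im,d,C,W=shot('wrist'); save('wrist14.png',im)"
```

```text
time_s: 24.32
position: [0.5753, -0.0509, 0.0201]
tcp_rot: [[-0.044, -0.999, 0.001], [-0.999, 0.044, -0.0], [0.0, -0.001, -1.0]]
force: [-0.0, -3.2, -1.7]
opening: 0.251
[ 0.57699967 -0.02571807] [ 0.57532869 -0.05086197  0.02011877] [-0.02793695 -3.15617941 -1.7089874 ]
time_s: 24.82
position: [0.5817, -0.0508, 0.0204]
tcp_rot: [[-0.044, -0.999, 0.002], [-0.999, 0.044, 0.0], [-0.0, -0.002, -1.0]]
force: [-0.7, 1.2, -0.9]
opening: 0.25
[ 0.58335903 -0.02533225] [ 0.58169882 -0.05075391  0.02036277] [-0.71141569  1.2454042  -0.88602493]
```

View pics/wrist14.png

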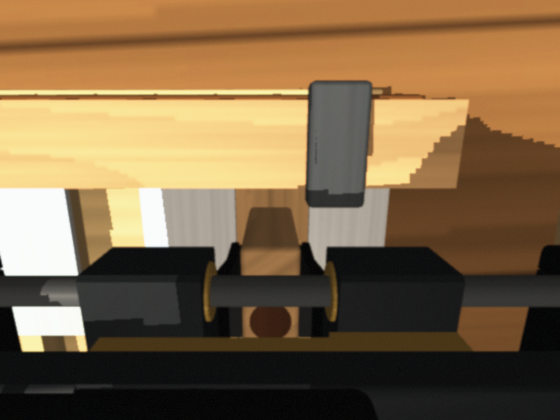

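```bash
python3 -m jog '0 -0.001 0 0 0 0 0;0 -0.002 0 0 0 0 0;0 -0.002 0 0 0 0 0'; python3 -m jog '0 -0.001 0 0 0 0 0;0 -0.002 0 0 0 0 0;0 -0.002 0 0 0 0 0'; python3 -c "
from h import *
st=read_state(); print(uv(st['position']),st['position'],st['force'])"
```

```text
time_s: 25.25
position: [0.583, -0.0511, 0.0202]
tcp_rot: [[-0.044, -0.999, 0.0], [-0.999, 0.044, 0.0], [-0.0, -0.0, -1.0]]
force: [0.3, 0.1, -0.8]
opening: 0.245
time_s: 25.62
position: [0.5841, -0.0511, 0.02]
tcp_rot: [[-0.043, -0.999, -0.002], [-0.999, 0.043, 0.0], [-0.0, 0.002, -1.0]]
force: [-1.5, 0.1, -0.6]
opening: 0.248
[ 0.5857621  -0.02557838] [ 0.58408887 -0.05110462  0.02004531] [-1.45072069  0.09431032 -0.55535822]
```

```bash
python3 -m jog '0 -0.001 0 0 0 0 0;0 -0.002 0 0 0 0 0;0 -0.002 0 0 0 0 0'; python3 -m jog '0 -0.001 0 0 0 0 0;0 -0.002 0 0 0 0 0;0 -0.002 0 0 0 0 0'; python3 -c "
from h import *
st=read_state(); print(uv(st['position']),st['position'],st['force'])"
```

```text
time_s: 26.0
position: [0.5841, -0.0509, 0.0199]
tcp_rot: [[-0.043, -0.999, -0.006], [-0.999, 0.043, 0.001], [-0.001, 0.006, -1.0]]
force: [-6.5, -1.2, 2.9]
opening: 0.256
time_s: 26.38
position: [0.5842, -0.0509, 0.0199]
tcp_rot: [[-0.043, -0.999, -0.01], [-0.999, 0.043, 0.001], [-0.001, 0.01, -1.0]]
force: [-9.8, -1.7, 6.1]
opening: 0.257
[ 0.58581596 -0.02533181] [ 0.58415343 -0.05086064  0.01992168] [-9.77666179 -1.70078272  6.05580123]
```

The block stops against the beam at u=0.5858, where force builds to 10 N. I'll ease back to about 1 mm past home, release, rise and inspect the catch.

```bash
python3 -m jog '0 0.003 -0.0003 0 0 0 0;0 0.006 -0.0003 0 0 0 0;0 0.006 -0.0003 0 0 0 0;0 0.006 -0.0003 0 0 0 0.5;0 0.006 -0.0003 0 0 0 0.5;0 0.006 -0.0003 0 0 0 0.5;0 0.006 -0.0003 0 0 0 0.5;0 0.006 -0.0003 0 0 0 0.5'; python3 -c "
from h import *
st=read_state(); print(uv(st['position']),st['position'],st['force'])";  python3 -m jog '0 0 -0.02 0 0 0 0.5;0 0 -0.05 0 0 0 0.5;0 0 -0.09 0 0 0 0.5;0 0.05 -0.13 0 0 0 0.5;0 0.1 -0.15 0 0 0 0.6;0 0.1 -0.15 0 0 0 0.6'
python3 -c "
from h import *
for n in ('wrist','side','scene'):
    im,d,C,W=shot(n); save(n+'15.png',im); np.savez('/tmp/%s15.npz'%n,im=im,d=d,W=W)
st=read_state(); print(uv(st['position']),st['position'],st['force'])"
```

```text
time_s: 27.38
position: [0.5829, -0.0511, 0.0205]
tcp_rot: [[-0.044, -0.999, 0.0], [-0.999, 0.044, -0.0], [0.0, -0.0, -1.0]]
force: [-0.4, 0.1, -0.1]
opening: 0.5
[ 0.58462429 -0.02565165] [ 0.58294894 -0.05112819  0.02048279] [-0.37455356  0.08144857 -0.14974299]
time_s: 28.12
position: [0.4793, -0.0458, 0.1717]
tcp_rot: [[-0.044, -0.999, -0.002], [-0.999, 0.044, 0.0], [-0.0, 0.002, -1.0]]
force: [0.2, -0.4, -0.6]
opening: 0.583
[ 0.48583851 -0.02597166] [ 0.48424323 -0.04713892  0.17064621] [1.14116943 0.37771023 0.11640007]
```

View pics/wrist15.png

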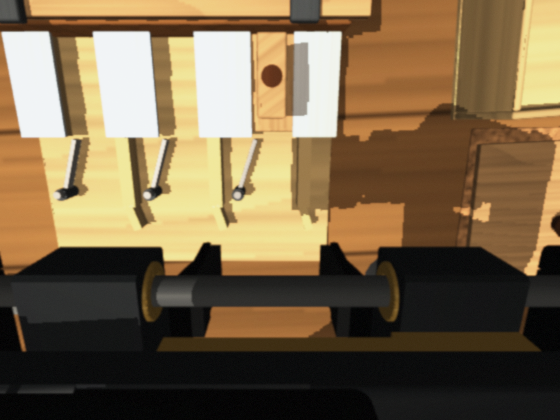

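View pics/side15.png

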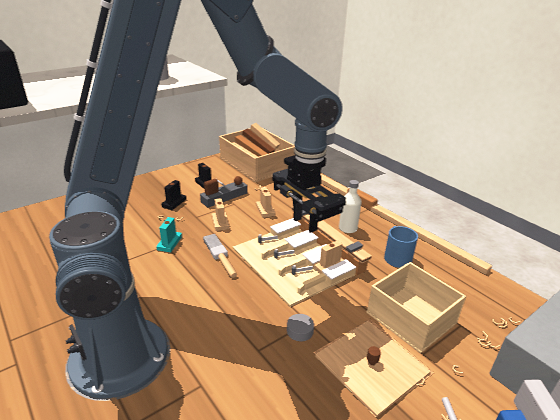

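Block_a is home, and its catch at (247,165) lies parallel to the two untouched ones. The right-hand bench block looks shifted in the side view, from (260,205) to (265,200), so I'll re-measure.

```bash
python3 - <<'E'
from h import *
z=np.load("/tmp/wrist15.npz"); W,im,d=z["W"],z["im"],z["d"]; q=uv(W); x,y,zz=W[...,0],W[...,1],W[...,2]
b=(d>0)&(abs(x-.575)<.06)&(abs(y+.05)<.05)
t=comp(W,b&(zz>.078)&(zz<.092)); print("a top",rect(W[t]),W[t][:,2].mean(),uv(W[t].mean(0)))
lane(W,im,d,-.027); lane(W,im,d,.0584); lane(W,im,d,.1443)
for n in("side15","scene15"):
    z=np.load("/tmp/%s.npz"%n); W=z["W"]; im=z["im"]; d=z["d"]
    x,y,zz=W[...,0],W[...,1],W[...,2]
    reg=(d>0)&(zz>.068)&(zz<.084)&(y>.15)&(y<.42)&(x>.38)&(x<.72)&(im[...,0].astype(int)-im[...,2]>35)
    nn,l,s,cc=cv2.connectedComponentsWithStats(cv2.morphologyEx(reg.astype(np.uint8),cv2.MORPH_CLOSE,np.ones((3,3))))
    for i in range(1,nn):
        m=(l==i)&reg
        if m.sum()>30: print(n,rect(W[m]),m.sum(),cc[i])
    for c in((.452,.322),(.60,.285)):
        b=(d>0)&(abs(x-c[0])<.07)&(abs(y-c[1])<.07)
        ft=comp(W,b&(zz>.010)&(zz<.022)); print(" foot",rect(W[ft]))
E
```

```text
a top c=(583.1,-52.6) long 59.7 short 22.0 yaw -2.8 0.08568909301173121 [ 0.58549932 -0.02706135]
lip gap -0.04663997593029481 -0.008659219786979826 mid -0.027649597858637315 lip near u 0.5337133241076657
lip gap 0.03923516948315226 0.0773034517067823 mid 0.058269310594967275 lip near u 0.5337133241076657
lip gap 0.1254780451914057 0.16304976499075144 mid 0.14426390509107856 lip near u 0.5337133241076657
side15 c=(616.4,302.8) long 67.4 short 22.2 yaw 72.2 82 [265.6097561  192.24390244]
side15 c=(453.2,323.8) long 65.1 short 22.4 yaw 67.6 89 [219.42857143 204.41758242]
 foot c=(451.9,320.9) long 88.4 short 46.1 yaw 67.7
 foot c=(615.9,301.6) long 88.4 short 46.1 yaw 70.2
scene15 c=(451.4,325.8) long 60.8 short 26.4 yaw 66.6 179 [311.87027027 143.82702703]
scene15 c=(614.2,303.6) long 60.6 short 23.6 yaw 71.2 201 [351.32673267 184.60891089]
 foot c=(451.4,325.4) long 84.3 short 47.9 yaw 67.0
 foot c=(616.9,303.8) long 85.0 short 46.3 yaw 66.3
```

Block C was knocked to (0.6155,0.303), yaw about 70.5°. I'll go there now.

```bash
python3 -m jog '-0.045 -0.0145 -0.03 0 0 -9 0.7;-0.09 -0.029 -0.03 0 0 -18 0.7;-0.135 -0.0435 -0.03 0 0 -27 0.7;-0.18 -0.058 -0.03 0 0 -36 0.7;-0.225 -0.0725 -0.03 0 0 -45 0.7;-0.27 -0.087 -0.03 0 0 -55 0.7;-0.315 -0.101 -0.03 0 0 -65 0.7;-0.3555 -0.1155 -0.03 0 0 -73 0.7'; python3 -m jog '0 0 0 0 0 0 0.7;0 0 0 0 0 0 0.7;0 0 0 0 0 0 0.7'; cat >> h.py <<'E'
def blk(c,name):
    st=read_state(); R=st["tcp_rot"]; p=st["position"]
    im,d,C,W=shot("wrist"); save(name,im)
    x,y,zz=W[...,0],W[...,1],W[...,2]
    b=(d>0)&(abs(x-c[0])<.06)&(abs(y-c[1])<.06)
    t=comp(W,b&(zz>.070)&(zz<.084)); ft=comp(W,b&(zz>.010)&(zz<.022)); print("top",rect(W[t]),t.sum(),"foot",rect(W[ft]),ft.sum())
    r=cv2.minAreaRect((W[t][:,:2]*1000).astype(np.float32)); cc=np.array(r[0])/1000
    print("p",p,"jaw yaw",np.degrees(np.arctan2(R[1,0],R[0,0])),"tool shift to top",R[:2,:2].T@(cc-p[:2]))
E
python3 -c "
from h import *
blk((.6155,.303),'wrist16.png')"
```

```text
time_s: 29.28
position: [0.6153, 0.3057, 0.1988]
tcp_rot: [[0.945, -0.328, -0.0], [-0.328, -0.945, -0.0], [-0.0, 0.0, -1.0]]
force: [-0.3, 0.1, -1.0]
opening: 0.7
time_s: 29.65
position: [0.6138, 0.3023, 0.1999]
tcp_rot: [[0.942, -0.335, -0.001], [-0.335, -0.942, -0.001], [-0.001, 0.001, -1.0]]
force: [0.1, -0.9, -0.4]
opening: 0.698
top c=(616.9,303.8) long 59.7 short 21.9 yaw 71.0 1529 foot c=(617.1,304.1) long 83.1 short 46.0 yaw 71.0 1697
p [0.61380504 0.30227002 0.19988507] jaw yaw -19.593331987838344 tool shift to top [ 0.00240846 -0.00249678]
```

View pics/wrist16.png

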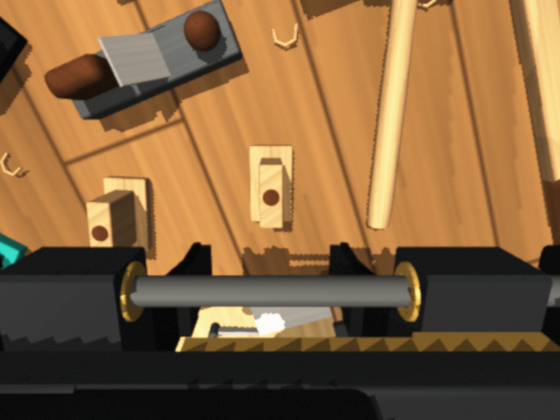

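The pale wooden block is at (270,187), centred for the jaws. Descend and grip.

```bash
python3 -m jog '0.0022 -0.002 0.04 0 0 -0.5 0.65;0.0022 -0.002 0.08 0 0 -0.5 0.65;0.0022 -0.002 0.12 0 0 -0.5 0.65;0.0022 -0.002 0.15 0 0 -0.5 0.65;0.0022 -0.002 0.175 0 0 -0.5 0.65;0.0022 -0.002 0.184 0 0 -0.5 0.65;0.0022 -0.002 0.188 0 0 -0.5 0.65;0.0022 -0.002 0.188 0 0 -0.5 0.65'; python3 -m jog '0 0 0 0 0 0 0;0 0 0 0 0 0 0;0 0 0 0 0 0 0;0 0 0 0 0 0 0;0 0 0 0 0 0 0;0 0 0 0 0 0 0;0 0 0 0 0 0 0;0 0 0 0 0 0 0'; python3 -m jog '0 0 -0.004 0 0 0 0;0 0 -0.015 0 0 0 0;0 0 -0.05 0 0 0 0;0 0 -0.1 0 0 0 0;0 0 -0.15 0 0 0 0;0 0 -0.18 0 0 0 0;0 0 -0.18 0 0 0 0'
python3 -c "
from h import *
st=read_state();print(uv(st['position']),st['position'],st['joint_positions'])"
```

```text
time_s: 30.7
position: [0.6173, 0.3045, 0.0134]
tcp_rot: [[0.945, -0.326, 0.001], [-0.326, -0.945, 0.0], [0.001, -0.001, -1.0]]
force: [-0.4, -1.4, -0.1]
opening: 0.65
time_s: 31.7
position: [0.6163, 0.3046, 0.0125]
tcp_rot: [[0.946, -0.326, -0.001], [-0.326, -0.946, 0.0], [-0.001, 0.0, -1.0]]
force: [-2.3, 1.2, 2.1]
opening: 0.249
time_s: 32.58
position: [0.6189, 0.3052, 0.1964]
tcp_rot: [[0.945, -0.326, 0.008], [-0.326, -0.946, 0.002], [0.007, -0.005, -1.0]]
force: [-0.4, -0.1, -2.2]
opening: 0.253
[0.60496022 0.33186443] [0.61886015 0.30516057 0.19643465] [ 1.69925680e+01  3.58251626e+01  7.29275867e+01 -4.23090501e-03
  7.07762329e+01  3.59959358e+01]
```

```bash
python3 -m jog '-0.008 0.038 0 0 0 9 0;-0.0165 0.076 0 0 0 18 0;-0.025 0.114 0 0 0 27 0;-0.033 0.152 0 0 0 36 0;-0.041 0.19 0 0 0 45 0;-0.05 0.228 0 0 0 55 0;-0.058 0.266 0 0 0 65 0;-0.066 0.304 0 0 0 73.5 0'; python3 -m jog '0 0 0 0 0 0 0;0 0 0 0 0 0 0;0 0 0 0 0 0 0'; cat >> h.py <<'E'
def held(v0,name):
    st=read_state(); p=st["position"]; R=st["tcp_rot"]
    im,d,C,W=shot("wrist"); save(name,im); q=uv(W); u,v=q[...,0],q[...,1]; zz=W[...,2]
    print("tcp uv",uv(p),"z",p[2],"yaw",np.degrees(np.arctan2(R[1,0],R[0,0])),"F",st["force"])
    lip=(d>0)&(im.min(-1)>130)&(abs(zz-.032)<.006)&(u>.55)&(u<.62)
    L=v[lip&(v>v0)&(v<v0+.04)]; Rr=v[lip&(v<v0)&(v>v0-.04)]
    g=np.percentile(Rr,99.5),np.percentile(L,.5); print("gap",g,"mid",np.mean(g))
    uc,vc=uv(p)
    zf=p[2]-.0116+.016+.001
    ft=(d>0)&(abs(zz-zf)<.006)&(abs(v-vc)<.03)&(u-uc<.05)&(u-uc>.015)
    if zf>.06: print("foot",rect(W[ft]),ft.sum(),"v mid",(v[ft].min()+v[ft].max())/2,"front u",np.percentile(u[ft],99.5)," centre u",np.percentile(u[ft],99.5)-.042)
    rows=im[:,:,:]
E
python3 -c "
from h import *
held(.0583,'wrist17.png')"
```

```text
time_s: 33.58
position: [0.4532, 0.0377, 0.191]
tcp_rot: [[-0.048, -0.999, -0.003], [-0.999, 0.048, 0.0], [-0.0, 0.003, -1.0]]
force: [0.8, -0.7, -0.8]
opening: 0.254
time_s: 33.95
position: [0.4557, 0.0392, 0.1921]
tcp_rot: [[-0.042, -0.999, -0.0], [-0.999, 0.042, 0.0], [-0.0, 0.0, -1.0]]
force: [0.3, -1.2, -1.3]
opening: 0.25
tcp uv [0.45352951 0.05907376] z 0.19208819921605463 yaw -92.4092321189801 F [ 0.27834762 -1.21736668 -1.2874149 ]
gap (np.float64(0.03942276973745632), np.float64(0.07736063606286968)) mid 0.058391702900163
foot c=(484.6,36.8) long 46.1 short 28.1 yaw 87.6 3274 v mid 0.05789142878609129 front u 0.496485149742783  centre u 0.45448514974278303
```

View pics/wrist17.png

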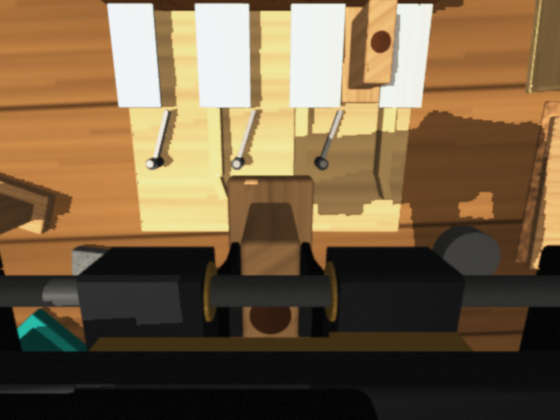

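```bash
python3 -m jog '0 0.001 0.04 0 0 0 0;0 0.001 0.08 0 0 0 0;0 0.001 0.12 0 0 0 0;0 0.001 0.15 0 0 0 0;0 0.001 0.16 0 0 0 0;0 0.001 0.167 0 0 0 0;0 0.001 0.171 0 0 0 0;0 0.001 0.171 0 0 0 0'; python3 -m jog '0 0 0 0 0 0 0;0 0 0 0 0 0 0'; python3 -c "
from h import *
held(.0583,'wrist18.png')
st=read_state(); p=st['position']; im,d,C,W=shot('wrist'); q=uv(W)
for r in (188,196,204): 
  m=np.abs(W[r,200:340,2]-(p[2]-.0125+.0175))<.0025; c=200+np.nonzero(m)[0]; g=im[r,200:340].astype(int)
  print(r,[ (int(k),np.round(q[r,k,1],4),np.round(W[r,k,2],3),im[r,k].tolist()) for k in (222,226,228,230,232,306,308,310,312,314,316,320)])"
```

```text
time_s: 35.0
position: [0.4547, 0.0386, 0.022]
tcp_rot: [[-0.043, -0.999, 0.001], [-0.999, 0.043, -0.0], [0.0, -0.001, -1.0]]
force: [-0.1, -0.5, -0.8]
opening: 0.254
time_s: 35.25
position: [0.4546, 0.0385, 0.0219]
tcp_rot: [[-0.044, -0.999, 0.001], [-0.999, 0.044, -0.0], [0.0, -0.001, -1.0]]
force: [-0.6, -0.7, -2.2]
opening: 0.249
tcp uv [0.45246544 0.05834022] z 0.021929026679914913 yaw -92.50285764446187 F [-0.62069734 -0.7446932  -2.15223699]
gap (np.float64(0.03962094867235757), np.float64(0.07756797153588116)) mid 0.05859446010411937
188 [(222, np.float64(0.085), np.float64(0.01), [144, 113, 71]), (226, np.float64(0.0826), np.float64(0.011), [130, 100, 62]), (228, np.float64(0.0795), np.float64(0.026), [117, 84, 51]), (230, np.float64(0.0784), np.float64(0.027), [134, 96, 59]), (232, np.float64(0.0774), np.float64(0.026), [140, 101, 62]), (306, np.float64(0.0384), np.float64(0.026), [134, 96, 59]), (308, np.float64(0.0373), np.float64(0.026), [135, 96, 59]), (310, np.float64(0.0364), np.float64(0.027), [136, 99, 60]), (312, np.float64(0.0352), np.float64(0.026), [115, 83, 51]
[... 961 characters left out ...]
loat64(0.009), [148, 117, 72]), (226, np.float64(0.083), np.float64(0.01), [144, 113, 70]), (228, np.float64(0.0799), np.float64(0.025), [114, 84, 52]), (230, np.float64(0.0787), np.float64(0.027), [129, 94, 56]), (232, np.float64(0.0775), np.float64(0.028), [138, 99, 61]), (306, np.float64(0.0382), np.float64(0.027), [134, 97, 59]), (308, np.float64(0.0373), np.float64(0.028), [138, 99, 61]), (310, np.float64(0.0361), np.float64(0.027), [135, 97, 60]), (312, np.float64(0.035), np.float64(0.027), [99, 72, 45]), (314, np.float64(0.0334), np.float64(0.023), [93, 72, 44]), (316, np.float64(0.0331), np.float64(0.029), [150, 119, 74]), (320, np.float64(0.0311), np.float64(0.029), [156, 123, 76])]
```

View pics/wrist18.png

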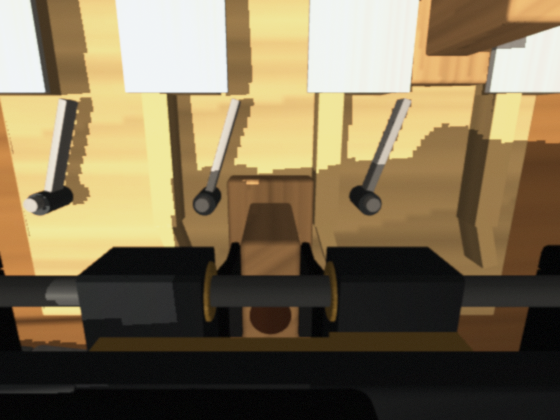

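The foot is about 1 mm to the -y side of the lane 1 centre. I'll correct that, lower 1 mm and slide.

```bash
python3 -m jog '-0.001 0 0.0008 0 0 0 0;-0.001 0 0.0008 0 0 0 0;-0.001 -0.006 0.0008 0 0 0 0;-0.001 -0.012 0.0008 0 0 0 0;-0.001 -0.02 0.0008 0 0 0 0;-0.001 -0.03 0.0008 0 0 0 0;-0.001 -0.04 0.0008 0 0 0 0;-0.001 -0.05 0.0008 0 0 0 0'; python3 -m jog '0 -0.01 0 0 0 0 0;0 -0.02 0 0 0 0 0;0 -0.03 0 0 0 0 0;0 -0.03 0 0 0 0 0'; python3 -c "
from h import *
st=read_state(); print(uv(st['position']),st['position'],st['force'])"
```

```text
time_s: 36.35
position: [0.4908, 0.0391, 0.0214]
tcp_rot: [[-0.042, -0.999, -0.027], [-0.999, 0.042, 0.003], [-0.002, 0.027, -1.0]]
force: [-16.3, -1.3, 17.2]
opening: 0.253
time_s: 36.85
position: [0.5368, 0.0356, 0.0207]
tcp_rot: [[-0.044, -0.999, 0.004], [-0.999, 0.044, -0.001], [0.001, -0.004, -1.0]]
force: [0.8, -3.0, -1.4]
opening: 0.248
[0.53477986 0.0590067 ] [0.5368447  0.03562377 0.02067016] [ 0.77506216 -3.00190035 -1.42049691]
```

A 16 N spike came partway and then vanished, so I'll check for slip in the grip before going on.

```bash
python3 -c "
from h import *
im,d,C,W=shot('wrist'); save('wrist19.png',im)
st=read_state(); p=st['position'];print(uv(p),p,st['force']); q=uv(W); uc,vc=uv(p)
b=(d>0)&(abs(q[...,1]-vc)<.014)&(q[...,0]>uc)&(q[...,0]<uc+.05)
zz=W[...,2]
for lo,hi in((.078,.092),(.02,.031)):
    m=b&(zz>lo)&(zz<hi); print(lo,m.sum(),'max u-uc',np.percentile(q[...,0][m],99)-uc, 'v',q[...,1][m].mean())
"
```

```text
[0.53468941 0.05899539] [0.53675385 0.03561641 0.0207159 ] [ 2.24613831 -1.97735568 -2.71705892]
0.078 3133 max u-uc 0.030838200308800245 v 0.05816338405922703
0.02 1571 max u-uc 0.04296899112210151 v 0.05989644227404338
```

View pics/wrist19.png

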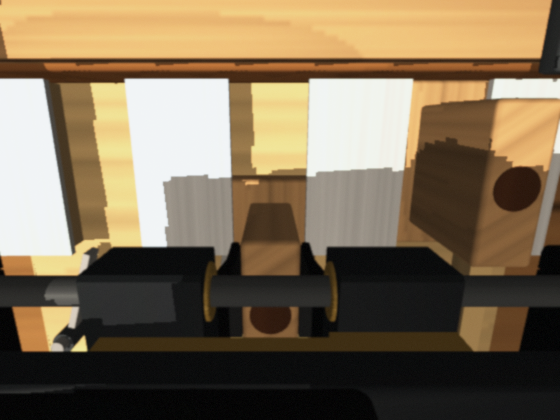

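No slip: the foot front is still 42 to 43 mm ahead of the TCP. Continuing.

```bash
python3 -m jog '0 -0.008 0 0 0 0 0;0 -0.016 0 0 0 0 0;0 -0.024 0 0 0 0 0;0 -0.032 0 0 0 0 0;0 -0.04 0 0 0 0 0;0 -0.046 0 0 0 0 0;0 -0.049 0 0 0 0 0;0 -0.049 0 0 0 0 0'; python3 -c "
from h import *
st=read_state(); print(uv(st['position']),st['position'],st['force'])"; python3 -m jog '0 -0.002 0 0 0 0 0;0 -0.004 0 0 0 0 0;0 -0.004 0 0 0 0 0'; python3 -c "
from h import *
st=read_state(); print(uv(st['position']),st['position'],st['force'])"; python3 -m jog '0 -0.002 0 0 0 0 0;0 -0.003 0 0 0 0 0;0 -0.003 0 0 0 0 0'; python3 -c "
from h import *
st=read_state(); print(uv(st['position']),st['position'],st['force'])"
```

```text
time_s: 37.9
position: [0.5848, 0.0342, 0.0206]
tcp_rot: [[-0.044, -0.999, 0.003], [-0.999, 0.044, 0.0], [-0.0, -0.003, -1.0]]
force: [0.3, -0.3, -1.0]
opening: 0.249
[0.58279061 0.05971293] [0.58484057 0.03423513 0.02062501] [ 0.25154703 -0.30497326 -0.98550124]
time_s: 38.28
position: [0.5857, 0.0341, 0.0206]
tcp_rot: [[-0.044, -0.999, -0.003], [-0.999, 0.044, 0.0], [-0.0, 0.003, -1.0]]
force: [-4.7, 0.8, 3.5]
opening: 0.248
[0.5836215  0.05965747] [0.58566824 0.03414348 0.02059167] [-4.74278193  0.79382984  3.48750635]
time_s: 38.65
position: [0.5857, 0.0342, 0.0208]
tcp_rot: [[-0.043, -0.999, -0.009], [-0.999, 0.043, 0.001], [-0.0, 0.009, -1.0]]
force: [-9.4, -0.2, 9.4]
opening: 0.252
[0.58364118 0.05967499] [0.58568867 0.03416012 0.02078068] [-9.40613744 -0.19458743  9.42090571]
```

```bash
python3 -m jog '0 0.003 -0.0003 0 0 0 0;0 0.006 -0.0003 0 0 0 0;0 0.006 -0.0003 0 0 0 0;0 0.006 -0.0003 0 0 0 0.5;0 0.006 -0.0003 0 0 0 0.5;0 0.006 -0.0003 0 0 0 0.5;0 0.006 -0.0003 0 0 0 0.5;0 0.006 -0.0003 0 0 0 0.5'; python3 -c "
from h import *
st=read_state(); print(uv(st['position']),st['position'],st['force'])";  python3 -m jog '0 0 -0.02 0 0 0 0.5;0 0 -0.05 0 0 0 0.5;0 0 -0.09 0 0 0 0.5;0 0.05 -0.13 0 0 0 0.5;0 0.1 -0.15 0 0 0 0.6;0 0.1 -0.17 0 0 0 0.6;0 0.1 -0.17 0 0 0 0.6'
cat >> h.py <<'E'
def inlane(W,im,d,lanes=(-.0274,.0585,.1443)):
    q=uv(W); zz=W[...,2]
    for i,v0 in enumerate(lanes):
        b=(d>0)&(abs(q[...,0]-.58)<.06)&(abs(q[...,1]-v0)<.03)&(zz>.078)&(zz<.092)
        if b.sum()>100:
            t=comp(W,b); r=cv2.minAreaRect((q[t]*1000).astype(np.float32)); print("lane",i,"top u,v",np.round(r[0],1),"size",np.round(r[1],1),"ang",round(r[2],1),"z",round(zz[t].mean(),4))
E
python3 -c "
from h import *
for n in ('wrist','side','scene'):
    im,d,C,W=shot(n); save(n+'20.png',im); np.savez('/tmp/%s20.npz'%n,im=im,d=d,W=W)
    if n=='wrist': inlane(W,im,d)
    else:
        x,y,zz=W[...,0],W[...,1],W[...,2]
        reg=(d>0)&(zz>.068)&(zz<.084)&(y>.15)&(y<.42)&(x>.38)&(x<.72)&(im[...,0].astype(int)-im[...,2]>35)
        t=comp(W,reg); print(n,rect(W[t]),t.sum())
st=read_state(); print(uv(st['position']),st['position'],st['force'])"
```

```text
time_s: 39.65
position: [0.5842, 0.034, 0.021]
tcp_rot: [[-0.044, -0.999, 0.0], [-0.999, 0.044, -0.0], [0.0, -0.0, -1.0]]
force: [-0.4, 0.1, 0.5]
opening: 0.5
[0.58215177 0.05941402] [0.58418929 0.03396437 0.02095853] [-0.39605925  0.08176378  0.53806958]
time_s: 40.52
position: [0.4854, 0.0382, 0.1926]
tcp_rot: [[-0.044, -0.999, 0.005], [-0.999, 0.044, -0.001], [0.001, -0.005, -1.0]]
force: [0.5, -0.6, -0.8]
opening: 0.594
lane 0 top u,v [584.7 -26.8] size [59.  22.6] ang 0.0 z 0.0854
lane 1 top u,v [584.1  58. ] size [59.8 22. ] ang 0.7 z 0.0857
side c=(452.2,323.2) long 62.4 short 22.1 yaw 69.0 86
scene c=(451.0,325.8) long 60.5 short 25.8 yaw 67.4 173
[0.48245679 0.05931654] [0.48458495 0.03821561 0.19038355] [ 0.06214652 -0.70470919 -0.28271872]
```

View pics/wrist20.png

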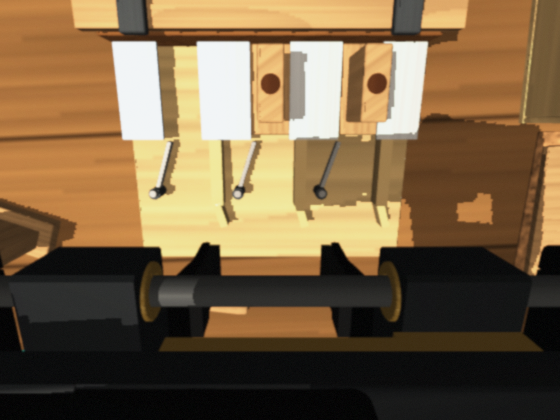

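Lanes 0 and 1 are both home with their catches at rest. On to the last bench block, at (0.4515,0.3245).

```bash
python3 -m jog '-0.036 0.006 0 0 0 -9 0.7;-0.072 0.012 0 0 0 -18 0.7;-0.108 0.018 0 0 0 -27 0.7;-0.144 0.024 0 0 0 -36 0.7;-0.18 0.03 0 0 0 -45 0.7;-0.216 0.036 0 0 0 -54 0.7;-0.25 0.041 0 0 0 -63 0.7;-0.2846 0.0456 0 0 0 -70 0.7'; python3 -m jog '0 0 0 0 0 0 0.7;0 0 0 0 0 0 0.7;0 0 0 0 0 0 0.7'; python3 -c "
from h import *
blk((.4515,.3245),'wrist21.png')"
```

```text
time_s: 41.68
position: [0.4509, 0.3258, 0.1894]
tcp_rot: [[0.926, -0.379, -0.002], [-0.379, -0.926, -0.001], [-0.002, 0.002, -1.0]]
force: [0.5, 0.1, -0.2]
opening: 0.703
time_s: 42.05
position: [0.4512, 0.3236, 0.1904]
tcp_rot: [[0.923, -0.384, -0.001], [-0.384, -0.923, -0.001], [-0.001, 0.001, -1.0]]
force: [0.5, -0.6, -0.5]
opening: 0.701
top c=(453.3,325.5) long 59.3 short 21.9 yaw 67.7 1617 foot c=(453.3,325.5) long 83.1 short 46.0 yaw 67.7 1771
p [0.45116199 0.32355723 0.19043338] jaw yaw -22.603448724793985 tool shift to top [ 0.00120628 -0.00255816]
```

View pics/wrist21.png

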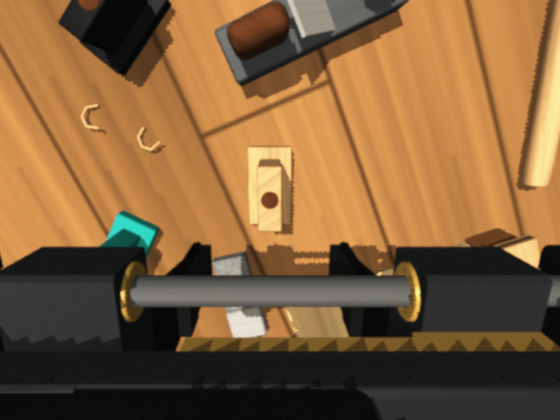

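```bash
python3 -m jog '0.0012 -0.0025 0.04 0 0 0 0.65;0.0012 -0.0025 0.08 0 0 0 0.65;0.0012 -0.0025 0.12 0 0 0 0.65;0.0012 -0.0025 0.15 0 0 0 0.65;0.0012 -0.0025 0.168 0 0 0 0.65;0.0012 -0.0025 0.175 0 0 0 0.65;0.0012 -0.0025 0.178 0 0 0 0.65;0.0012 -0.0025 0.178 0 0 0 0.65'; python3 -m jog '0 0 0 0 0 0 0;0 0 0 0 0 0 0;0 0 0 0 0 0 0;0 0 0 0 0 0 0;0 0 0 0 0 0 0;0 0 0 0 0 0 0;0 0 0 0 0 0 0;0 0 0 0 0 0 0'; python3 -m jog '0 0 -0.004 0 0 0 0;0 0 -0.015 0 0 0 0;0 0 -0.05 0 0 0 0;0 0 -0.1 0 0 0 0;0 0 -0.15 0 0 0 0;0 0 -0.18 0 0 0 0;0 0 -0.18 0 0 0 0;0 0 -0.18 0 0 0 0'
```

```text
time_s: 43.1
position: [0.4538, 0.3268, 0.0137]
tcp_rot: [[0.924, -0.383, 0.001], [-0.383, -0.924, 0.001], [0.001, -0.001, -1.0]]
force: [0.1, 0.0, -1.1]
opening: 0.652
time_s: 44.1
position: [0.4529, 0.3265, 0.013]
tcp_rot: [[0.924, -0.383, -0.0], [-0.383, -0.924, 0.0], [-0.0, 0.0, -1.0]]
force: [-2.0, 0.7, 2.2]
opening: 0.255
time_s: 45.1
position: [0.4522, 0.3259, 0.192]
tcp_rot: [[0.924, -0.383, -0.002], [-0.383, -0.924, -0.001], [-0.001, 0.002, -1.0]]
force: [0.6, 0.8, -2.0]
opening: 0.249
```

```bash
python3 -m jog '0.01 0.023 0 0 0 9 0;0.021 0.046 0 0 0 18 0;0.031 0.069 0 0 0 27 0;0.042 0.092 0 0 0 36 0;0.052 0.115 0 0 0 45 0;0.062 0.138 0 0 0 54 0;0.073 0.161 0 0 0 62 0;0.083 0.184 0 0 0 70 0'; python3 -m jog '0 0 0 0 0 0 0;0 0 0 0 0 0 0;0 0 0 0 0 0 0'; python3 -c "
from h import *
held(.1443,'wrist22.png')"
```

```text
time_s: 46.1
position: [0.458, 0.1238, 0.191]
tcp_rot: [[-0.048, -0.999, -0.004], [-0.999, 0.048, -0.0], [0.0, 0.004, -1.0]]
force: [0.4, 0.4, -1.9]
opening: 0.251
time_s: 46.48
position: [0.459, 0.1254, 0.1924]
tcp_rot: [[-0.042, -0.999, -0.001], [-0.999, 0.042, 0.0], [-0.0, 0.001, -1.0]]
force: [-0.7, -0.7, -1.2]
opening: 0.251
tcp uv [0.45314122 0.14529281] z 0.19244858493119216 yaw -92.40684701483566 F [-0.65924951 -0.73799158 -1.17106145]
gap (np.float64(0.12536803110856362), np.float64(0.1633937881705061)) mid 0.14438090963953487
foot c=(487.6,123.0) long 46.1 short 27.3 yaw 87.6 3199 v mid 0.14411276613949053 front u 0.4952494640695214  centre u 0.45324946406952143
```

View pics/wrist22.png

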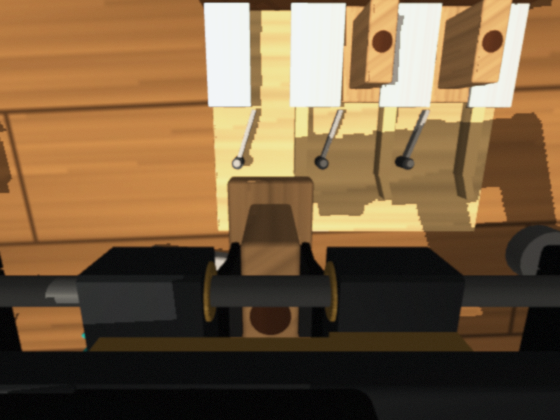

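```bash
python3 -m jog '-0.0008 0.001 0.04 0 0 0 0;-0.0008 0.001 0.08 0 0 0 0;-0.0008 0.001 0.12 0 0 0 0;-0.0008 0.001 0.15 0 0 0 0;-0.0008 0.001 0.16 0 0 0 0;-0.0008 0.001 0.167 0 0 0 0;-0.0008 0.001 0.17 0 0 0 0;-0.0008 0.001 0.17 0 0 0 0'; python3 -m jog '0 0 0 0 0 0 0;0 0 0 0 0 0 0'; python3 -c "
from h import *
held(.1443,'wrist23.png')
im,d,C,W=shot('wrist'); q=uv(W)
for r in (192,): 
  print(r,[ (int(k),np.round(q[r,k,1],4),np.round(W[r,k,2],3)) for k in (222,226,228,230,232,308,310,312,314,316,320)])"
```

```text
time_s: 47.52
position: [0.4591, 0.1256, 0.0236]
tcp_rot: [[-0.043, -0.999, 0.002], [-0.999, 0.043, 0.0], [-0.0, -0.002, -1.0]]
force: [-0.4, -0.7, -1.7]
opening: 0.246
time_s: 47.78
position: [0.4588, 0.1256, 0.0234]
tcp_rot: [[-0.044, -0.999, 0.001], [-0.999, 0.044, 0.0], [-0.0, -0.001, -1.0]]
force: [-0.8, 0.1, -2.8]
opening: 0.252
tcp uv [0.45291442 0.14544998] z 0.023418447937318607 yaw -92.50394819802615 F [-0.81072943  0.10422999 -2.7846099 ]
gap (np.float64(0.12561805720137376), np.float64(0.16360263524129628)) mid 0.144610346221335
192 [(222, np.float64(0.172), np.float64(0.013)), (226, np.float64(0.1702), np.float64(0.009)), (228, np.float64(0.1668), np.float64(0.027)), (230, np.float64(0.1658), np.float64(0.027)), (232, np.float64(0.1646), np.float64(0.028)), (308, np.float64(0.1244), np.float64(0.028)), (310, np.float64(0.1234), np.float64(0.028)), (312, np.float64(0.1223), np.float64(0.028)), (314, np.float64(0.1195), np.float64(0.015)), (316, np.float64(0.1195), np.float64(0.023)), (320, np.float64(0.1181), np.float64(0.028))]
```

View pics/wrist23.png

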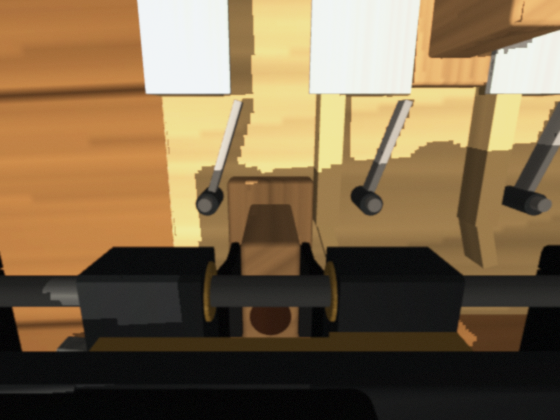

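Centred within 0.3 mm. Lower 1.5 mm and slide.

```bash
python3 -m jog '0 0 0.0015 0 0 0 0;0 0 0.0015 0 0 0 0;0 -0.006 0.0015 0 0 0 0;0 -0.012 0.0015 0 0 0 0;0 -0.02 0.0015 0 0 0 0;0 -0.028 0.0015 0 0 0 0;0 -0.036 0.0015 0 0 0 0;0 -0.044 0.0015 0 0 0 0'; python3 -m jog '0 -0.008 0 0 0 0 0;0 -0.016 0 0 0 0 0;0 -0.024 0 0 0 0 0;0 -0.032 0 0 0 0 0;0 -0.036 0 0 0 0 0'; python3 -c "
from h import *
st=read_state(); print(uv(st['position']),st['position'],st['force'])"
```

```text
time_s: 48.88
position: [0.5026, 0.1234, 0.0213]
tcp_rot: [[-0.044, -0.999, -0.001], [-0.999, 0.044, -0.0], [0.0, 0.001, -1.0]]
force: [-1.4, -1.5, -1.8]
opening: 0.257
time_s: 49.5
position: [0.5392, 0.122, 0.0215]
tcp_rot: [[-0.044, -0.999, 0.001], [-0.999, 0.044, -0.0], [0.0, -0.001, -1.0]]
force: [-1.6, -2.1, -1.8]
opening: 0.249
[0.53336517 0.14540295] [0.53919991 0.1219995  0.02146595] [-1.56326099 -2.0900959  -1.76224263]
```

```bash
python3 -m jog '0 -0.008 0 0 0 0 0;0 -0.016 0 0 0 0 0;0 -0.024 0 0 0 0 0;0 -0.032 0 0 0 0 0;0 -0.04 0 0 0 0 0;0 -0.046 0 0 0 0 0;0 -0.049 0 0 0 0 0;0 -0.049 0 0 0 0 0'; python3 -c "
from h import *
st=read_state(); print(uv(st['position']),st['position'],st['force'])"; python3 -m jog '0 -0.002 0 0 0 0 0;0 -0.004 0 0 0 0 0;0 -0.004 0 0 0 0 0'; python3 -c "
from h import *
st=read_state(); print(uv(st['position']),st['position'],st['force'])"; python3 -m jog '0 -0.002 0 0 0 0 0;0 -0.003 0 0 0 0 0;0 -0.003 0 0 0 0 0'; python3 -c "
from h import *
st=read_state(); print(uv(st['position']),st['position'],st['force'])"
```

```text
time_s: 50.5
position: [0.5883, 0.1203, 0.0217]
tcp_rot: [[-0.044, -0.999, 0.002], [-0.999, 0.044, 0.001], [-0.001, -0.002, -1.0]]
force: [-0.3, 0.1, -1.8]
opening: 0.252
[0.58244872 0.14581607] [0.58825477 0.12027123 0.02165539] [-0.26758339  0.11942956 -1.83333492]
time_s: 50.88
position: [0.5902, 0.12, 0.0213]
tcp_rot: [[-0.044, -0.999, -0.002], [-0.999, 0.044, 0.0], [-0.0, 0.002, -1.0]]
force: [-3.1, 1.0, -0.1]
opening: 0.252
[0.58440942 0.14558395] [0.59020347 0.11995381 0.02130275] [-3.10576628  0.95280236 -0.08496351]
time_s: 51.25
position: [0.5902, 0.1199, 0.0213]
tcp_rot: [[-0.043, -0.999, -0.008], [-0.999, 0.043, 0.0], [0.0, 0.008, -1.0]]
force: [-7.5, 0.4, 5.2]
opening: 0.247
[0.58444117 0.14555316] [0.59023386 0.11992166 0.02133139] [-7.54772259  0.39688106  5.24785425]
```

The beam stops it at u=0.5844. Ease back, release and look.

```bash
python3 -m jog '0 0.003 0 0 0 0 0;0 0.0055 0 0 0 0 0;0 0.0055 0 0 0 0 0;0 0.0055 0 0 0 0 0.5;0 0.0055 0 0 0 0 0.5;0 0.0055 0 0 0 0 0.5;0 0.0055 0 0 0 0 0.5;0 0.0055 0 0 0 0 0.5'; python3 -m jog '0 0 -0.02 0 0 0 0.5;0 0 -0.05 0 0 0 0.5;0 0 -0.09 0 0 0 0.5;0 0.05 -0.13 0 0 0 0.5;0 0.1 -0.15 0 0 0 0.6;0 0.1 -0.17 0 0 0 0.6;0 0.1 -0.17 0 0 0 0.6'
python3 -c "
from h import *
for n in ('wrist','side','scene'):
    im,d,C,W=shot(n); save(n+'24.png',im); np.savez('/tmp/%s24.npz'%n,im=im,d=d,W=W)
    if n=='wrist': inlane(W,im,d)
st=read_state(); print(uv(st['position']),st['position'],st['force'])
a=cv2.imread('pics/wrist24.png')[30:280,100:520]; cv2.imwrite('pics/w24c.png',cv2.resize(a,None,fx=1.9,fy=1.9,interpolation=cv2.INTER_CUBIC))"
```

```text
time_s: 52.25
position: [0.5889, 0.1199, 0.0215]
tcp_rot: [[-0.044, -0.999, 0.0], [-0.999, 0.044, 0.0], [-0.0, -0.0, -1.0]]
force: [-0.1, 1.3, 0.1]
opening: 0.499
time_s: 53.12
position: [0.4901, 0.1244, 0.1932]
tcp_rot: [[-0.043, -0.999, 0.005], [-0.999, 0.043, 0.0], [-0.0, -0.005, -1.0]]
force: [-0.9, 0.7, 0.1]
opening: 0.594
lane 0 top u,v [584.5 -26.6] size [60.1 22.9] ang 0.1 z 0.085
lane 1 top u,v [584.1  58. ] size [59.2 22.4] ang 0.1 z 0.0854
lane 2 top u,v [585.  144.1] size [59.5 21.5] ang 0.3 z 0.0857
[0.48339581 0.14532552] [0.48927474 0.12410178 0.19085627] [ 0.10149172 -0.94436449 -0.6658906 ]
```

View pics/wrist24.png

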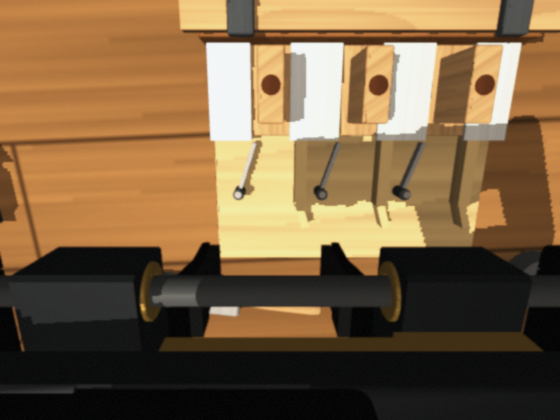

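View pics/side24.png

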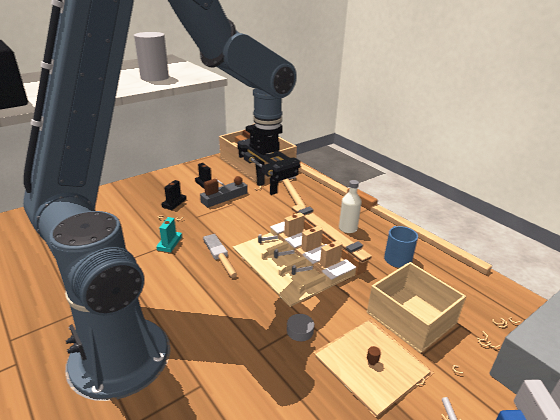

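All three blocks are in at the same u (584 to 585). I'll check the catch angles in numbers by ray-casting their hinge and tip pixels, using the at-rest lanes from earlier pictures as reference.

```bash
python3 - <<'E'
from h import *
for n in("wrist11","wrist20","wrist24"):
    z=np.load("/tmp/%s.npz"%n if n!="wrist20" else "/tmp/wrist20.npz"); W,im,d=z["W"],z["im"].astype(int),z["d"]
    q=uv(W); u,v=q[...,0],q[...,1]; zz=W[...,2]
    sat=im.max(-1)-im.min(-1)
    for i,c in enumerate((-.0274,.0585,.1443)):
        m=(d>0)&(zz>.018)&(zz<.045)&(u>.478)&(u<.534)&(v>c-.004)&(v<c+.034)&(sat<.28*im.max(-1))
        if m.sum()<30: print(n,i,m.sum()); continue
        t=comp(W,m); t&=(u>.495)
        p=np.polyfit(u[t],v[t],1); print(n,"lane",i,"n",t.sum(),"angle rad %.3f"%np.arctan(p[0]),"v-c at u=.535: %.4f"%(np.polyval(p,.535)-c))
E
```

```text
wrist11 lane 0 n 169 angle rad -0.320 v-c at u=.535: 0.0158
wrist11 lane 1 n 224 angle rad -0.321 v-c at u=.535: 0.0152
wrist11 lane 2 n 297 angle rad -0.315 v-c at u=.535: 0.0152
wrist20 lane 0 n 166 angle rad -0.330 v-c at u=.535: 0.0166
wrist20 lane 1 n 151 angle rad -0.323 v-c at u=.535: 0.0159
wrist20 lane 2 n 203 angle rad -0.317 v-c at u=.535: 0.0156
wrist24 lane 0 n 223 angle rad -0.322 v-c at u=.535: 0.0170
wrist24 lane 1 n 167 angle rad -0.321 v-c at u=.535: 0.0169
wrist24 lane 2 n 151 angle rad -0.320 v-c at u=.535: 0.0161
```

```bash
python3 - <<'E'
from h import *
z=np.load("/tmp/scene24.npz"); 
z2=np.load("/tmp/side24.npz")
for n in("scene24","side24"):
    z=np.load("/tmp/%s.npz"%n); W,d,im=z["W"],z["d"],z["im"]; x,y,zz=W[...,0],W[...,1],W[...,2]
    k=(d>0)&(zz>.038)&(zz<.06)&(abs(x-.434)<.05)&(abs(y+.346)<.05); print(n,"knob",W[k].mean(0),W[k].min(0),W[k].max(0))
    p=(d>0)&(zz>.005)&(zz<.018)&(abs(x-.434)<.11)&(abs(y+.346)<.11); print("plate",rect(W[p]),np.median(zz[p]))
    rim=(d>0)&(zz>.084)&(zz<.096)&(abs(x-.622)<.1)&(y>-.42)&(y<-.2); print("rim",rect(W[rim]))
E
```

```text
scene24 knob [ 0.43442327 -0.34485119  0.04877498] [ 0.41922036 -0.35789395  0.03808448] [ 0.4460841  -0.33168629  0.05526566]
plate c=(433.3,-346.7) long 219.0 short 218.9 yaw -89.5 0.012113024682590678
rim c=(618.9,-305.1) long 160.2 short 152.1 yaw -88.3
side24 knob [ 0.43161296 -0.34852647  0.04751471] [ 0.42050395 -0.36075818  0.03829309] [ 0.4470069  -0.33445399  0.05343752]
plate c=(446.3,-344.5) long 212.0 short 196.1 yaw -89.7 0.011395098152159444
rim c=(620.6,-306.5) long 161.4 short 154.7 yaw -88.3
```

All three catches read the same rest angle (-0.32 rad in the image fit) as before insertion, and the lid on the mat is unmoved. Next I'll fetch it.

```bash
python3 -m jog '0.05 0.004 0 0 0 -10 0.6;0.1 0.008 0 0 0 -20 0.6;0.15 0.012 0 0 0 -30 0.6;0.2 0.016 0 0 0 -40 0.6;0.25 0.02 0 0 0 -50 0.6;0.3 0.024 0 0 0 -60 0.6;0.35 0.028 0 0 0 -70 0.6;0.4 0.032 0 0 0 -80 0.6'; python3 -c "
from h import *
st=read_state(); R=st['tcp_rot']; p=st['position']; print(p,np.degrees(np.arctan2(R[1,0],R[0,0])),R[:2,:2].T@(np.array([.4335,-.3465])-p[:2]))"
```

```text
time_s: 54.28
position: [0.4391, -0.2758, 0.1901]
tcp_rot: [[0.977, -0.211, -0.001], [-0.211, -0.977, 0.002], [-0.002, -0.001, -1.0]]
force: [0.4, -0.4, -0.7]
opening: 0.603
[ 0.43910746 -0.27584722  0.19007103] -12.186356111288557 [0.00943312 0.07024432]
```

```bash
python3 -m jog '0.005 0.035 0 0 0 -7 0.65;0.0095 0.07 0 0 0 -12.5 0.65;0.0095 0.07 0 0 0 -12.5 0.65;0.0095 0.07 0 0 0 -12.5 0.65;0.0095 0.07 0 0 0 -12.5 0.65'; python3 -c "
from h import *
st=read_state(); R=st['tcp_rot']; p=st['position']; print(p,np.degrees(np.arctan2(R[1,0],R[0,0])))
im,d,C,W=shot('wrist'); save('wrist25.png',im); x,y,zz=W[...,0],W[...,1],W[...,2]
b=(d>0)&(abs(x-.434)<.04)&(abs(y+.346)<.04)&(zz>.043)&(zz<.06); r=rect(W[b]); print('knob top',r,W[b].mean(0))
(cx,cy),rad=cv2.minEnclosingCircle((W[b][:,:2]*1000).astype(np.float32)); print(cx,cy,rad,'tool shift',R[:2,:2].T@(np.array([cx,cy])/1000-p[:2]))
e=(d>0)&(zz>.008)&(zz<.018)&(abs(x-.434)<.11)&(y>-.36)&(y<-.2); print(rect(W[comp(W,e)]))
for yy in(-.27,-.29,-.31,-.33):
    s=comp(W,e)&(abs(y-yy)<.004); print(yy,x[s].min(),x[s].max())
"
```

```text
time_s: 54.9
position: [0.4336, -0.343, 0.1909]
tcp_rot: [[1.0, 0.001, -0.001], [0.001, -1.0, 0.002], [-0.001, -0.002, -1.0]]
force: [0.1, 0.8, -0.1]
opening: 0.647
[ 0.43355694 -0.34299133  0.19086995] 0.040537016594371755
knob top c=(435.1,-346.6) long 27.4 short 26.7 yaw -88.7 [ 0.43481696 -0.34545769  0.05002466]
434.7183837890625 -346.4619445800781 13.887646675109863 tool shift [0.00115899 0.00347143]
c=(434.6,-308.5) long 170.2 short 103.5 yaw 0.4
-0.27 0.34927207519078907 0.5194411747275581
-0.29 0.3498208419407545 0.5188085124501959
-0.31 0.34996119633546996 0.5191096574127739
-0.33 0.3498622901396549 0.5192749248172339
```

View pics/wrist25.png

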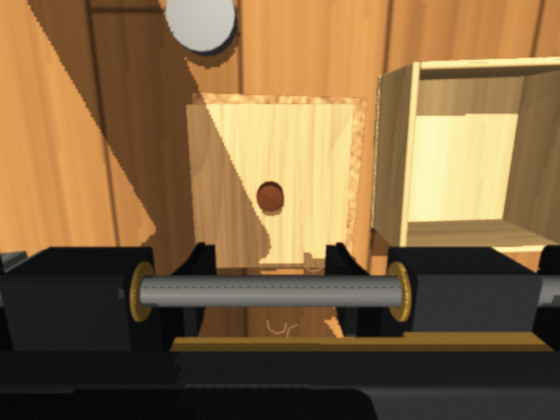

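The knob is at (270,196) in the wrist view, 1 mm and 3 mm off the tool axis. Descend, grip and lift.

```bash
python3 -m jog '0.001 0.003 0.04 0 0 0 0.6;0.001 0.003 0.08 0 0 0 0.6;0.001 0.003 0.12 0 0 0 0.6;0.001 0.003 0.15 0 0 0 0.6;0.001 0.003 0.17 0 0 0 0.6;0.001 0.003 0.182 0 0 0 0.6;0.001 0.003 0.188 0 0 0 0.6;0.001 0.003 0.188 0 0 0 0.6'; python3 -m jog '0 0 0 0 0 0 0;0 0 0 0 0 0 0;0 0 0 0 0 0 0;0 0 0 0 0 0 0;0 0 0 0 0 0 0;0 0 0 0 0 0 0;0 0 0 0 0 0 0;0 0 0 0 0 0 0'; python3 -m jog '0 0 -0.004 0 0 0 0;0 0 -0.015 0 0 0 0;0 0 -0.05 0 0 0 0;0 0 -0.1 0 0 0 0;0 0 -0.14 0 0 0 0;0 0 -0.16 0 0 0 0;0 0 -0.16 0 0 0 0'; python3 -m jog '0 0 0 0 0 0 0;0 0 0 0 0 0 0;0 0 0 0 0 0 0'
```

```text
time_s: 55.95
position: [0.4349, -0.3474, 0.0037]
tcp_rot: [[1.0, 0.0, 0.0], [0.0, -1.0, -0.0], [0.0, 0.0, -1.0]]
force: [0.6, 0.0, -0.4]
opening: 0.602
time_s: 56.95
position: [0.4345, -0.3475, 0.0038]
tcp_rot: [[1.0, 0.0, -0.0], [0.0, -1.0, -0.0], [-0.0, 0.0, -1.0]]
force: [-3.0, -0.2, 5.6]
opening: 0.314
time_s: 57.82
position: [0.4356, -0.3482, 0.1655]
tcp_rot: [[1.0, 0.0, 0.003], [0.0, -1.0, -0.004], [0.003, 0.004, -1.0]]
force: [-1.2, 0.1, -3.2]
opening: 0.311
time_s: 58.2
position: [0.4343, -0.3469, 0.1624]
tcp_rot: [[1.0, -0.0, -0.001], [-0.0, -1.0, 0.002], [-0.001, -0.002, -1.0]]
force: [-0.4, -0.9, -2.6]
opening: 0.311
```

```bash
python3 -m jog '0.03 -0.006 0 0 0 0 0;0.07 -0.015 0 0 0 0 0;0.11 -0.024 0 0 0 0 0;0.15 -0.032 0 0 0 -0.8 0;0.18 -0.038 0 0 0 -1.6 0;0.187 -0.04 0 0 0 -1.6 0;0.187 -0.04 0 0 0 -1.6 0;0.187 -0.04 0 0 0 -1.6 0'; python3 -m jog '0 0 0.03 0 0 0 0;0 0 0.045 0 0 0 0;0 0 0.055 0 0 0 0;0 0 0.055 0 0 0 0;0 0 0.055 0 0 0 0'; python3 -c "
from h import *
st=read_state(); R=st['tcp_rot']; p=st['position']; print(p,np.degrees(np.arctan2(R[1,0],R[0,0])),st['force'])
im,d,C,W=shot('wrist'); save('wrist26.png',im); x,y,zz=W[...,0],W[...,1],W[...,2]
zt=p[2]+.007
e=comp(W,(d>0)&(abs(zz-zt-.001)<.006)&(y>-.37)&(abs(x-.62)<.1)); print('lid',rect(W[e]),zz[e].mean())
for yy in(-.23,-.25,-.27,-.29):
    s=e&(abs(y-yy)<.004); print(yy,x[s].min(),x[s].max(),(x[s].min()+x[s].max())/2)
for xx in(.57,.6,.64,.67):
    s=e&(abs(x-xx)<.004); print(xx,y[s].max())
im,d,C,W=shot('side'); save('side26.png',im)
im,d,C,W=shot('scene'); save('scene26.png',im)
"
```

```text
time_s: 59.2
position: [0.6202, -0.3076, 0.163]
tcp_rot: [[1.0, 0.027, -0.002], [0.027, -1.0, 0.001], [-0.002, -0.001, -1.0]]
force: [0.5, -0.6, -2.0]
opening: 0.311
time_s: 59.82
position: [0.6222, -0.3079, 0.1093]
tcp_rot: [[1.0, 0.028, 0.001], [0.028, -1.0, -0.001], [0.001, 0.001, -1.0]]
force: [0.2, 0.8, -2.4]
opening: 0.309
[ 0.6221866  -0.30785335  0.10927977] 1.5921239577280701 [ 0.24801347  0.84205575 -2.40066588]
lid c=(622.2,-267.7) long 170.6 short 101.6 yaw 1.8 0.11804119337029192
-0.23 0.5362010717724502 0.7057905737756853 0.6209958227740677
-0.25 0.5363997799492621 0.7069412298324041 0.6216705048908331
-0.27 0.5372885956490536 0.7072094146806365 0.622249005164845
-0.29 0.5380328276224253 0.7078791414893342 0.6229559845558797
0.57 -0.21888679879229717
0.6 -0.218114507340613
0.64 -0.21647732108223622
0.67 -0.21572692290034826
```

View pics/side26.png

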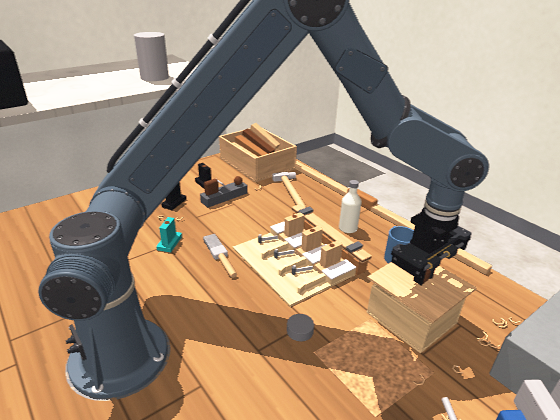

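The held lid is within 2 mm and 0.1° of the crate. I'll trim and lower it.

```bash
python3 -m jog '-0.0015 -0.0008 0.008 0 0 0 0;-0.0015 -0.0008 0.013 0 0 0 0;-0.0015 -0.0008 0.016 0 0 0 0;-0.0015 -0.0008 0.018 0 0 0 0;-0.0015 -0.0008 0.018 0 0 0 0;-0.0015 -0.0008 0.018 0 0 0 0'; python3 -m jog '0 0 0.001 0 0 0 0;0 0 0.001 0 0 0 0'
```

```text
time_s: 60.72
position: [0.6199, -0.3065, 0.0909]
tcp_rot: [[1.0, 0.028, -0.0], [0.028, -1.0, 0.0], [-0.0, -0.0, -1.0]]
force: [-2.5, 1.8, 1.7]
opening: 0.311
time_s: 60.98
position: [0.6199, -0.3065, 0.0909]
tcp_rot: [[1.0, 0.028, -0.0], [0.028, -1.0, -0.0], [-0.0, -0.0, -1.0]]
force: [-3.6, 2.0, 6.8]
opening: 0.312
```

Seated: the vertical force rose to 6.8 N with no further travel. Release and clear.

```bash
python3 -m jog '0 0 -0.001 0 0 0 0;0 0 -0.001 0 0 0 0.5;0 0 -0.001 0 0 0 0.6;0 0 -0.001 0 0 0 0.6;0 0 -0.001 0 0 0 0.6;0 0 -0.001 0 0 0 0.6'; python3 -m jog '0 0 -0.01 0 0 0 0.6;0 0 -0.03 0 0 0 0.6;0 0 -0.06 0 0 0 0.6;0 0 -0.1 0 0 0 0.6;0 0 -0.12 0 0 0 0.6;0 0 -0.12 0 0 0 0.6';  python3 -c "
from h import *
st=read_state(); R=st['tcp_rot']; p=st['position']; print(p,np.degrees(np.arctan2(R[1,0],R[0,0])),st['force'])
im,d,C,W=shot('wrist'); save('wrist27.png',im); x,y,zz=W[...,0],W[...,1],W[...,2]
k=(d>0)&(zz>.125)&(zz<.15)&(abs(x-.62)<.04)&(abs(y+.307)<.04); print('knob',cv2.minEnclosingCircle((W[k][:,:2]*1000).astype(np.float32)))
e=comp(W,(d>0)&(zz>.09)&(zz<.106)&(y>-.4)&(abs(x-.62)<.1)); print('lid',rect(W[e]),zz[e].mean(),'plane',np.linalg.lstsq(np.c_[W[e][:,:2],np.ones(e.sum())],W[e][:,2],rcond=None)[0])
for yy in(-.25,-.27,-.29,-.31):
    s=e&(abs(y-yy)<.004); print(yy,(x[s].min()+x[s].max())/2)
for xx in(.6,.64):
    s=e&(abs(x-xx)<.004); print(xx,y[s].max()-.09)
for n in('side','scene'):
    im,d,C,W=shot(n); save(n+'27.png',im); np.savez('/tmp/%s27.npz'%n,im=im,d=d,W=W)
    x,y,zz=W[...,0],W[...,1],W[...,2]
    m=(d>0)&(zz>.09)&(zz<.106)&(abs(x-.62)<.11)&(abs(y+.307)<.11); m=cv2.morphologyEx(m.astype(np.uint8),cv2.MORPH_OPEN,np.ones((3,3)))>0; print(n,'lid',rect(W[m]))
    w=(d>0)&(zz>.02)&(zz<.075)&(abs(x-.55)<.03)&(y>-.36)&(y<-.26); 
    if w.sum()>30: print('wall',np.polyfit(y[w]+.307,x[w],1))
"
```

```text
time_s: 61.72
position: [0.6202, -0.3067, 0.0903]
tcp_rot: [[1.0, 0.028, 0.0], [0.028, -1.0, -0.0], [0.0, 0.0, -1.0]]
force: [-0.2, -0.2, -0.0]
opening: 0.593
time_s: 62.48
position: [0.6217, -0.3076, 0.2146]
tcp_rot: [[1.0, 0.028, 0.006], [0.028, -1.0, -0.004], [0.006, 0.004, -1.0]]
force: [0.0, -0.2, -0.1]
opening: 0.6
[ 0.62171184 -0.30764304  0.21456078] 1.6052635225303173 [ 0.00841388 -0.21576513 -0.07400869]
knob ((621.516845703125, -305.6377258300781), 14.106351852416992)
lid c=(621.2,-298.4) long 170.7 short 164.9 yaw 1.6 0.09965745866932613 plane [7.95906631e-04 4.72627651e-05 9.91769170e-02]
-0.25 0.6197479082978138
-0.27 0.6205435139149059
-0.29 0.6210129228220209
-0.31 0.6214996791870415
0.6 -0.3064540585074499
0.64 -0.30531978153139616
side lid c=(620.9,-305.4) long 182.0 short 174.5 yaw -88.2
wall [-0.03380866  0.54725882]
scene lid c=(618.8,-304.1) long 180.5 short 171.6 yaw -88.4
```

View pics/side27.png

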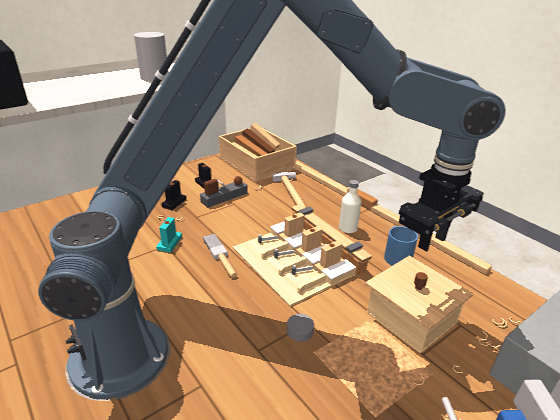

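View pics/scene27.png

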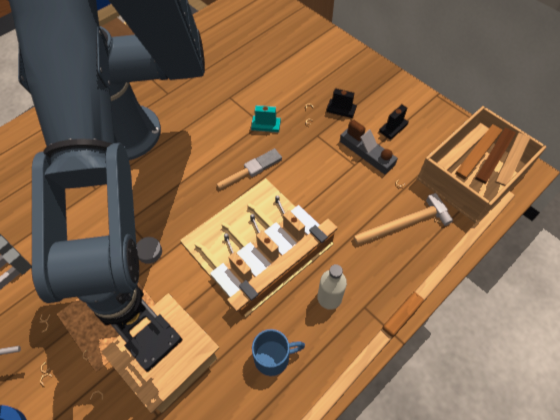

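The lid is back within about 1 mm of the crate centre and flat, with all three blocks home. The gripper is clear, so I'll hand in.

```bash
python3 -c "
from h import *
st=read_state(); print(st['time_s'],st['qvel'].round(2))
print(hand_in())"
```

```text
62.625 [0.12 1.03 0.48 0.06 0.06 0.02]
the job is handed in; nothing more can be done
None
```

The bow press is set up and I handed the job in at about 63 s. All three guide blocks are home and the lid is back on the crate; no verdict was reported.

**What I did:** I lifted the lid by its knob and laid it flat on the cork mat. I slid the crate block into lane 0, then the two bench blocks into lanes 1 and 2. Each went in until it met the beam, then I eased it back about 1 mm and released it. Last, I put the lid back on the crate.

**Last checks:**
- **Blocks:** all three sit at the same depth, within about 1 mm of each other. Home itself was only estimated from the camera, from the lips and the beam stop.
- **Catches:** all three show the same angle (-0.32 rad in my image fit) as before anything was inserted, so they have sprung back.
- **Lid:** it is within about 1 mm of the crate centre and about 0.3° of its direction. It lies flat and the gripper is clear of it.
- **Bystanders:** they look unmoved in the pictures; I did not measure them again.

**What went wrong or disagreed:**
- **Gripper length:** the fingertips are about 16 mm behind the reported tool point, not 19 mm ahead as described. My first two grasps of the knob closed just above it. I corrected for this from the depth images and used the corrected offset from then on.
- **Knocked block:** the right-hand bench block was knocked about 3 cm aside during the run, so I measured it again before picking it up.
- **Force spike:** a 16 N push appeared briefly while sliding into lane 1. The block had not slipped in the grip, and it went home normally.

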